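Clear the porcelain bench slab and sort the inspected boxes

TASK

Take the scraper and wipe all the loose chips off the white slab into the chip tray at its open edge; the chips on the slab are sharp, so move them with the scraper and never touch them with the fingers. When all the chips are in the tray, stand the scraper back upright on its cork rest, and only then sort the porcelain boxes: stand those with a green tag upright on the cleaned slab and those with a red tag upright on the red-bordered reject board, side by side and each wholly on its surface. Leave the paint jar, cup, eraser and bottle where they are.

Things in the scene. Friction and masses are not known exactly. Their poses are not given: they have to be found in the camera images.
- station: Fixed blue stand with a white glazed slab, 220 (x) by 196 mm (y), flat top 45 mm above the table; origin at table level under the slab's centre. Blue rails 8 mm wide, 10 mm high stand on its +y, -y and +x edges: 180 mm clear between the side rails, +x rail's inner face at x = 102 mm. The -x edge (x = -110 mm), facing the robot, is open and drops into the chip tray.
- tray (a point): Centre of the floor of the grey chip tray fixed along the slab's open edge (155 mm from the station's origin towards its -x, 6 mm above the table; axes as the station). Inside 90 mm (x) by 184 mm (y); outer walls reach 55 mm above the table, floor 39 mm below the slab's top.
- scraper_c (a point): Scraper block, loose, about 220 g: a black rubber foot 36 mm (its x) by 100 mm (its y) by 18 mm high, with a yellow upright grip 20 mm thick (its x), 70 mm long (its y) and 46 mm high on top, 64 mm in all. The point is at the centre of the yellow grip, 41 mm above the underside; z is up through the grip. At the start it stands on the rest pad.
- rest: The scraper's rest: fixed flat cork pad, 80 mm (x) by 140 mm (y), 6 mm thick; origin at the centre of its underside on the table.
- reject: Reject board: fixed flat grey-topped board with a red border, 100 mm (x) by 190 mm (y), 6 mm thick; origin at the centre of its underside on the table.
- chip0_c (a point): Loose brownish terracotta chip, a flat frustum about 25 mm across and 10 mm thick, lying on the slab at the start; the point is its centre, 5 mm up. May be absent.
- chip1_c (a point): Loose brownish terracotta chip, a flat frustum about 25 mm across and 10 mm thick, lying on the slab at the start; the point is its centre, 5 mm up. May be absent.
- chip2_c (a point): Loose brownish terracotta chip, a flat frustum about 25 mm across and 10 mm thick, lying on the slab at the start; the point is its centre, 5 mm up. May be absent.
- chip3_c (a point): Loose brownish terracotta chip, a flat frustum about 25 mm across and 10 mm thick, lying on the slab at the start; the point is its centre, 5 mm up. May be absent.
- chip4_c (a point): Loose brownish terracotta chip, a flat frustum about 25 mm across and 10 mm thick, lying on the slab at the start; the point is its centre, 5 mm up. May be absent.
- chip5_c (a point): Loose brownish terracotta chip, a flat frustum about 25 mm across and 10 mm thick, lying on the slab at the start; the point is its centre, 5 mm up. May be absent.
- pass0_c (a point): Lidded square porcelain box, 46 x 46 mm and 26 mm high, white with blue bands, about 110 g, sides square to its x and y axes; a green round tag 28 mm across and 2 mm thick on its lid (passed). The point is its centre, 14 mm above its underside; it starts upright on the table. May be absent.
- pass1_c (a point): Lidded square porcelain box, 46 x 46 mm and 26 mm high, white with blue bands, about 110 g, sides square to its x and y axes; a green round tag 28 mm across and 2 mm thick on its lid (passed). The point is its centre, 14 mm above its underside; it starts upright on the table. May be absent.
- pass2_c (a point): Lidded square porcelain box, 46 x 46 mm and 26 mm high, white with blue bands, about 110 g, sides square to its x and y axes; a green round tag 28 mm across and 2 mm thick on its lid (passed). The point is its centre, 14 mm above its underside; it starts upright on the table. May be absent.
- rej0_c (a point): Lidded square porcelain box, 46 x 46 mm and 26 mm high, white with blue bands, about 110 g, sides square to its x and y axes; a red round tag 28 mm across and 2 mm thick on its lid (rejected). The point is its centre, 14 mm above its underside; it starts upright on the table. May be absent.
- rej1_c (a point): Lidded square porcelain box, 46 x 46 mm and 26 mm high, white with blue bands, about 110 g, sides square to its x and y axes; a red round tag 28 mm across and 2 mm thick on its lid (rejected). The point is its centre, 14 mm above its underside; it starts upright on the table. May be absent.
- rej2_c (a point): Lidded square porcelain box, 46 x 46 mm and 26 mm high, white with blue bands, about 110 g, sides square to its x and y axes; a red round tag 28 mm across and 2 mm thick on its lid (rejected). The point is its centre, 14 mm above its underside; it starts upright on the table. May be absent.
- pot: Bystander: amber glass paint jar with a black cap, 48 mm across, 55 mm high; origin at the centre of its underside.
- cup: Bystander: white cup, 68 mm across, 60 mm high; origin at the centre of its underside.
- eraser: Bystander: blue eraser block 60 x 30 x 20 mm; origin at the centre of its underside.
- powder: Bystander: blue powder bottle, 60 mm across, 150 mm high; origin at the centre of its underside.
Mind the look-alikes: they are no part of the job. Leave any orange look-alike of the part that bears rej0_c alone.

How it is judged (in metres and radians):
On the way, in this order (a step that is already met when the one before it is completed fails the run):
1. the scraper is brought down to the slab (x of scraper_c in the frame of station between -0.14 and 0.11 m and y of scraper_c in the frame of station between -0.09 and 0.09 m and z of scraper_c in the frame of station below 0.1 m), for 0.2 s.
2. all chips lie in the chip tray, wiped off while no box stands on the slab (x of chip0_c in the frame of station between -0.203 and -0.11 m and y of chip0_c in the frame of station between -0.095 and 0.095 m and z of each of chip0_c, chip1_c, chip2_c, chip3_c, chip4_c, chip5_c in the frame of station below 0.04 m and x of chip1_c in the frame of station between -0.203 and -0.11 m and y of chip1_c in the frame of station between -0.095 and 0.095 m and x of chip2_c in the frame of station between -0.203 and -0.11 m and y of chip2_c in the frame of station between -0.095 and 0.095 m and x of chip3_c in the frame of station between -0.203 and -0.11 m and y of chip3_c in the frame of station between -0.095 and 0.095 m and x of chip4_c in the frame of station between -0.203 and -0.11 m and y of chip4_c in the frame of station between -0.095 and 0.095 m and x of chip5_c in the frame of station between -0.203 and -0.11 m and y of chip5_c in the frame of station between -0.095 and 0.095 m and not (x of pass0_c in the frame of station between -0.11 and 0.11 m and y of pass0_c in the frame of station between -0.09 and 0.09 m and z of pass0_c in the frame of station between 0.053 and 0.065 m and angle between pass0_c's own z axis and vertical below 0.12 rad) and not (x of pass1_c in the frame of station between -0.11 and 0.11 m and y of pass1_c in the frame of station between -0.09 and 0.09 m and z of pass1_c in the frame of station between 0.053 and 0.065 m and angle between pass1_c's own z axis and vertical below 0.12 rad) and not (x of pass2_c in the frame of station between -0.11 and 0.11 m and y of pass2_c in the frame of station between -0.09 and 0.09 m and z of pass2_c in the frame of station between 0.053 and 0.065 m and angle between pass2_c's own z axis and vertical below 0.12 rad) and not (x of rej0_c in the frame of station between -0.11 and 0.11 m and y of rej0_c in the frame of station between -0.09 and 0.09 m and z of rej0_c in the frame of station between 0.053 and 0.065 m and angle between rej0_c's own z axis and vertical below 0.12 rad) and not (x of rej1_c in the frame of station between -0.11 and 0.11 m and y of rej1_c in the frame of station between -0.09 and 0.09 m and z of rej1_c in the frame of station between 0.053 and 0.065 m and angle between rej1_c's own z axis and vertical below 0.12 rad) and not (x of rej2_c in the frame of station between -0.11 and 0.11 m and y of rej2_c in the frame of station between -0.09 and 0.09 m and z of rej2_c in the frame of station between 0.053 and 0.065 m and angle between rej2_c's own z axis and vertical below 0.12 rad)), for 0.2 s.
3. the scraper stands on its rest, let go, with no box sorted yet (x of scraper_c in the frame of rest between -0.03 and 0.03 m and y of scraper_c in the frame of rest between -0.035 and 0.035 m and z of scraper_c in the frame of rest between 0.041 and 0.053 m and angle between scraper_c's own z axis and vertical below 0.12 rad and contact force between the fingers and scraper below 0.1 N and linear speed of scraper below 0.03 m/s and not (x of pass0_c in the frame of station between -0.092 and 0.092 m and y of pass0_c in the frame of station between -0.075 and 0.075 m and z of pass0_c in the frame of station between 0.053 and 0.065 m and angle between pass0_c's own z axis and vertical below 0.12 rad) and not (x of pass1_c in the frame of station between -0.092 and 0.092 m and y of pass1_c in the frame of station between -0.075 and 0.075 m and z of pass1_c in the frame of station between 0.053 and 0.065 m and angle between pass1_c's own z axis and vertical below 0.12 rad) and not (x of pass2_c in the frame of station between -0.092 and 0.092 m and y of pass2_c in the frame of station between -0.075 and 0.075 m and z of pass2_c in the frame of station between 0.053 and 0.065 m and angle between pass2_c's own z axis and vertical below 0.12 rad) and not (x of rej0_c in the frame of reject between -0.045 and 0.045 m and y of rej0_c in the frame of reject between -0.09 and 0.09 m and z of rej0_c in the frame of reject between 0.014 and 0.026 m and angle between rej0_c's own z axis and vertical below 0.12 rad) and not (x of rej1_c in the frame of reject between -0.045 and 0.045 m and y of rej1_c in the frame of reject between -0.09 and 0.09 m and z of rej1_c in the frame of reject between 0.014 and 0.026 m and angle between rej1_c's own z axis and vertical below 0.12 rad) and not (x of rej2_c in the frame of reject between -0.045 and 0.045 m and y of rej2_c in the frame of reject between -0.09 and 0.09 m and z of rej2_c in the frame of reject between 0.014 and 0.026 m and angle between rej2_c's own z axis and vertical below 0.12 rad)), for 0.2 s.
At the end, for the whole second after the job is handed in: Chips in the tray; scraper upright on its rest (within 30 mm in x, 35 mm in y of centre); green-tagged boxes upright flat on the slab (within 92, 75 mm of its centre), red-tagged ones upright flat on the reject board (within 45, 90 mm) (x of chip0_c in the frame of station between -0.203 and -0.11 m and y of chip0_c in the frame of station between -0.095 and 0.095 m and z of each of chip0_c, chip1_c, chip2_c, chip3_c, chip4_c, chip5_c in the frame of station below 0.04 m and x of chip1_c in the frame of station between -0.203 and -0.11 m and y of chip1_c in the frame of station between -0.095 and 0.095 m and x of chip2_c in the frame of station between -0.203 and -0.11 m and y of chip2_c in the frame of station between -0.095 and 0.095 m and x of chip3_c in the frame of station between -0.203 and -0.11 m and y of chip3_c in the frame of station between -0.095 and 0.095 m and x of chip4_c in the frame of station between -0.203 and -0.11 m and y of chip4_c in the frame of station between -0.095 and 0.095 m and x of chip5_c in the frame of station between -0.203 and -0.11 m and y of chip5_c in the frame of station between -0.095 and 0.095 m and x of scraper_c in the frame of rest between -0.03 and 0.03 m and y of scraper_c in the frame of rest between -0.035 and 0.035 m and z of scraper_c in the frame of rest between 0.041 and 0.053 m and angle between each of scraper_c, pass0_c, pass1_c, pass2_c, rej0_c, rej1_c, rej2_c's own z axis and vertical below 0.12 rad and x of pass0_c in the frame of station between -0.092 and 0.092 m and y of pass0_c in the frame of station between -0.075 and 0.075 m and z of pass0_c in the frame of station between 0.053 and 0.065 m and x of pass1_c in the frame of station between -0.092 and 0.092 m and y of pass1_c in the frame of station between -0.075 and 0.075 m and z of pass1_c in the frame of station between 0.053 and 0.065 m and x of pass2_c in the frame of station between -0.092 and 0.092 m and y of pass2_c in the frame of station between -0.075 and 0.075 m and z of pass2_c in the frame of station between 0.053 and 0.065 m and x of rej0_c in the frame of reject between -0.045 and 0.045 m and y of rej0_c in the frame of reject between -0.09 and 0.09 m and z of rej0_c in the frame of reject between 0.014 and 0.026 m and x of rej1_c in the frame of reject between -0.045 and 0.045 m and y of rej1_c in the frame of reject between -0.09 and 0.09 m and z of rej1_c in the frame of reject between 0.014 and 0.026 m and x of rej2_c in the frame of reject between -0.045 and 0.045 m and y of rej2_c in the frame of reject between -0.09 and 0.09 m and z of rej2_c in the frame of reject between 0.014 and 0.026 m); the robot touches nothing.
It fails at once if the fingers touch a chip on the slab ((contact force between the fingers and chip0 above 0.5 N and z of chip0_c in the frame of station above 0.042 m and x of chip0_c in the frame of station above -0.11 m) or (contact force between the fingers and chip1 above 0.5 N and z of chip1_c in the frame of station above 0.042 m and x of chip1_c in the frame of station above -0.11 m) or (contact force between the fingers and chip2 above 0.5 N and z of chip2_c in the frame of station above 0.042 m and x of chip2_c in the frame of station above -0.11 m) or (contact force between the fingers and chip3 above 0.5 N and z of chip3_c in the frame of station above 0.042 m and x of chip3_c in the frame of station above -0.11 m) or (contact force between the fingers and chip4 above 0.5 N and z of chip4_c in the frame of station above 0.042 m and x of chip4_c in the frame of station above -0.11 m) or (contact force between the fingers and chip5 above 0.5 N and z of chip5_c in the frame of station above 0.042 m and x of chip5_c in the frame of station above -0.11 m)).
It fails at once if a bystander (jar, cup, eraser or bottle) is moved more than 40 mm (distance of any of pot, cup, eraser, powder from where it was at the start of the episode above 0.04 m).
Of chip0, chip1, chip2, chip3, chip4, chip5 only 4 to 6 are there at a start; the rules pass over those that are not, and their reading is None.
Of pass0, pass1, pass2 only 2 to 3 are there at a start; the rules pass over those that are not, and their reading is None.
Of rej0, rej1, rej2 only 2 to 3 are there at a start; the rules pass over those that are not, and their reading is None.
At some moment in a run one of pass0, pass1, pass2, rej0, rej1, rej2 may be knocked a few centimetres aside while the robot is not near it.
Once in a run the grip may slacken for a moment while it holds something.
It also fails if it takes over 210 s, if anything falls off the work surface, if the arm or the gripper's body presses on something with over 40 N, if the wrist force passes 120 N, or if a joint passes its speed limit or range.

ROBOT

A 6-joint arm with a two-finger parallel gripper is mounted at the origin on the work surface. World frame = base frame: x ahead of the robot, y to its left, z up, the work surface at z = 0. Lengths are in m, angles in degrees, forces in N, time in s.
With the tool pointing down it reaches from about 0.375 to 0.9 m from the base axis. Payload 3.1 kg.
Tool frame: the origin (TCP) lies at the very end of the fingers, on their centre line; the grasp point (between the pads) lies manip.pinch_z behind it (manip.pinch_z is the distance from the TCP to the grasp point, in m); z points along the fingers, y is the line along which they close (so a half turn about z gives the same grasp; the last joint's range is limited). The gripper opens to 87 mm and grips with 3 to 60 N. Pads are 19 mm wide; open, the fingers measure 117 mm over their backs; the gripper's body (75 mm by 190 mm) begins 51 mm behind the grasp point.
Start: joints at [-76.862, 30.224, 82.088, -0, 67.689, -10.227], TCP at [0.248, -0.574, 0.223] pointing down, gripper open.
Joint ranges: [-176.69, 176.69], [-43.24, 126.21], [12.49, 139.97], [-82, 262], [0, 151.66], [-163.58, 163.58]. Speed limits (degrees/s): [159.86, 159.86, 180, 180, 180, 180].

INTERFACE

Orientations are given as [roll, pitch, yaw] about the fixed x, y, z axes, in that order (R = Rz(yaw) Ry(pitch) Rx(roll)).
In Python, from rig import manip gives the robot as it stands.
- The arm moves only by the shell command python3 -m creep 'ROWS' [FORCE]. ROWS is JSON, a list of rows, each a list of 3 entries, a list of its own where there are three numbers: the shift along the tool's x, y, z in m, then the turn, a rotation vector about the tool's x, y, z in degrees, then the closure, from -1 (fully open) to 1 (shut). A call has 1 to 5 rows; each row is the pose to reach, as a shift and turn from the pose commanded when the call began, along the tool's axes at that moment; what a row does not reach only later rows make up. A row lasts 1/8 s, in which the tool goes at most 62.5 mm and 10.7 degrees, less where a joint would pass 70% of its speed; a pose out of reach is approached as far as the arm can. A call with a gripper value outside its range is refused whole. The fingers move at their own pace and stop on an object; FORCE is the grip in N (left out, the last holds). Time passes only in rows, so rows that repeat a pose let the fingers close. It gives the time, the measured TCP pose, the force, the opening and the grip force at its end, in the units of the state.
- manip.state(): the state, without advancing time (a new reading comes with each control period).
- manip.read_camera(name): name is "side" or "top"; returns (picture, depth): 480x640x3 uint8, red, green, blue; 480x640 float32, m along the optical axis (not along the pixel's ray), 0 where there is no reading.
- manip.camera_info(name): a dict with "mtx" (3x3 intrinsics, pixels), "k1" (the pictures are not rectified: a ray, as slopes to the right and down, at radius r is drawn at 1 + k1 r^2 times it, then the intrinsics apply), "R" (3x3) and "t" (3): a world point X has camera coordinates R X + t. Camera axes: x right, y down, z forward; pixel columns grow to the right and rows downward; lengths in m; the calibration is good to about 2 mm. A picture is of the moment at which its call begins. camera_info takes no time and is no camera call.
- manip.job_done(): hands the job in; it is judged then, once.
The state is a dict: "t": time; "qpos": joint angles; "joint_vel": joint speeds; "effort": joint torques, N m; "ee_pos": TCP position; "ee_rot": TCP orientation; "force": force on the tool from outside, world axes, zero at the start; "wrist_torque": the same for the moment, N m; "gripper_width": finger opening in m; "finger_force": force on a finger pad.
Only numpy, scipy, OpenCV 4.12 (cv2) and the standard library are available. Lean on these libraries where they do the work, as an engineer would, in place of code of your own. Each camera call takes 0.05 s, during which the arm holds its last target. There are 200 camera calls.

## Working session

There is one attempt and no reset: what is moved stays moved. The work goes in short steps, Python scripts to look and compute and a shell command to move; the robot and the scene stay as the last step left them, time stands still between calls to the robot, and variables do not carry over. Pictures are saved under pics/ and viewed, at most 14 in all, crops included, and the job is handed in when it is done.

```bash
ls; mkdir -p pics
python3 - <<'E'
from rig import manip
import cv2,numpy as np
print(manip.state(), manip.pinch_z)
for n in("top","side"):
    p,d=manip.read_camera(n); cv2.imwrite(f"pics/{n}0.png",p[:,:,::-1]); np.save(f"{n}0.npy",d)
    print(n,manip.camera_info(n))
E
```

```text
pics
{'t': 0.0, 'qpos': array([-7.68599033e+01,  3.02788463e+01,  8.21564530e+01,  1.57163158e-03,
        6.76877186e+01, -1.02263048e+01]), 'joint_vel': array([-0.0808811 ,  0.14485524,  0.08001609,  0.0357561 , -0.12864198,
       -0.11696563]), 'effort': array([-1.00229779e-04, -4.40043569e+01, -1.76590651e+01,  6.35273801e-02,
        5.82993426e-02, -1.70475619e-04]), 'ee_pos': array([ 0.24775784, -0.57300593,  0.22157254]), 'ee_rot': array([-1.79879194e+02, -2.32697445e-02,  2.33657787e+01]), 'force': array([-0.25515987,  0.56670736,  0.4091123 ]), 'wrist_torque': array([0.01559353, 0.02724424, 0.0181533 ]), 'finger_force': 0.0, 'gripper_width': 0.08710997173359512} 0.0187
top {'mtx': array([[498.93638106,   0.        , 321.36112508],
       [  0.        , 498.93638106, 241.49801142],
       [  0.        ,   0.        ,   1.        ]]), 'k1': -0.027978539688170264, 'R': array([[-0.00932222, -0.99982419,  0.016269  ],
       [-0.99194884,  0.00719146, -0.12643488],
       [ 0.12629566, -0.01731667, -0.99184149]]), 't': array([-0.04096956,  0.56074727,  1.04284441])}
side {'mtx': array([[613.5229568 ,   0.        , 316.57830384],
       [  0.        , 613.5229568 , 232.30268882],
       [  0.        ,   0.        ,   1.        ]]), 'k1': -0.011778023697829956, 'R': array([[ 0.98492479, -0.17293364, -0.00413634],
       [-0.13463634, -0.7513548 , -0.64601782],
       [ 0.10861035,  0.63683587, -0.76331112]]), 't': array([-0.53024738,  0.08553519,  1.21367753])}
```

View pics/top0.png

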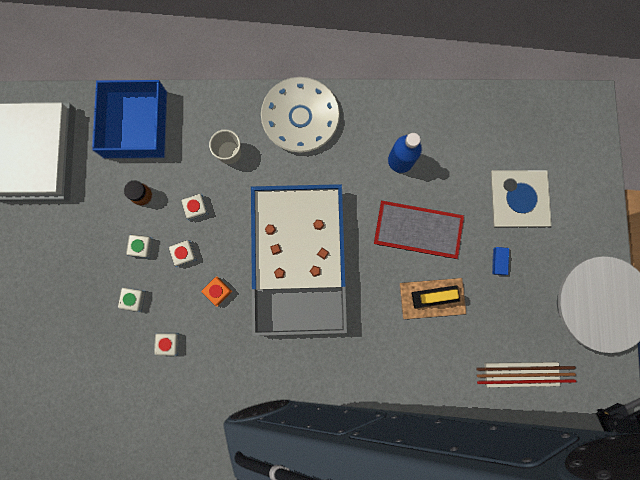

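View pics/side0.png

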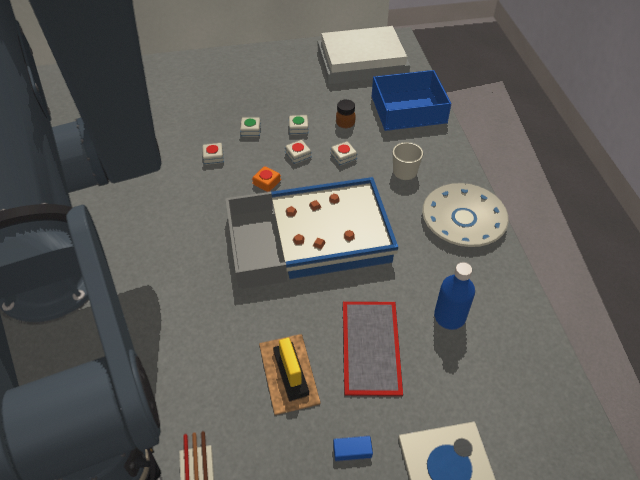

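Top view: the station is around (297,240), with 6 chips at (270,229), (319,225), (276,249), (323,253), (280,272) and (316,271). The scraper is on the cork at (437,297) and the reject board at (419,229). Green-tagged boxes are at (138,246) and (130,300); red-tagged at (194,206), (181,253) and (166,345). (216,291) also has a red tag, but its body is orange, so it is the look-alike and stays put.

```bash
cat > h.py <<'E'
from rig import manip
import cv2,numpy as np
from scipy.spatial.transform import Rotation as Ro
def pts(name,uv,z):
    c=manip.camera_info(name);K=c["mtx"];k=c["k1"]
    d=(np.atleast_2d(uv).astype(float)-K[:2,2])/[K[0,0],K[1,1]]
    s=d.copy()
    for _ in range(8): s=d/(1+k*(s**2).sum(1,keepdims=True))
    r=np.c_[s,np.ones(len(s))]@c["R"]; o=-c["R"].T@c["t"]
    return o+r*((z-o[2])/r[:,2])[:,None]
def look(name,fn=None):
    p,d=manip.read_camera(name)
    if fn: cv2.imwrite(fn,p[:,:,::-1])
    return p,d
def blobs(p,lo,hi,amin=20,roi=None):
    m=cv2.inRange(cv2.cvtColor(p,cv2.COLOR_RGB2HSV),np.array(lo),np.array(hi))
    if roi:
        q=np.zeros_like(m);a,b,c,d=roi;q[b:d,a:c]=m[b:d,a:c];m=q
    cs,_=cv2.findContours(m,cv2.RETR_EXTERNAL,cv2.CHAIN_APPROX_NONE)
    return sorted([c[:,0] for c in cs if cv2.contourArea(c)>=amin],key=lambda c:-len(c))
def rect(name,c,z):
    "min-area rect in world plane: centre, (long, short) mm, long-axis angle deg"
    w=pts(name,c,z)[:,:2]; (x,y),(a,b),t=cv2.minAreaRect((w*1000).astype(np.float32))
    if a<b:a,b,t=b,a,t+90
    t=(t+90)%180-90
    return round(x/1000,4),round(y/1000,4),round(a),round(b),round(t,1)
def st():
    s=manip.state();R=Ro.from_euler('xyz',s["ee_rot"],degrees=True).as_matrix()
    return s,R
def go(x,y,z,yaw):
    "shift in tool axes (m) and tool-z turn (deg) to reach tcp x,y,z with fingers closing along world heading yaw"
    s,R=st();sh=R.T@(np.array([x,y,z])-s["ee_pos"])
    yh=np.degrees(np.arctan2(R[1,1],R[0,1]))
    tw=(yaw-yh+90)%180-90
    print("t",round(s["t"],2),"tcp",s["ee_pos"].round(4),"rot",s["ee_rot"].round(2),"shift",sh.round(4),"closehead",yh.round(1),"turn tool z",-tw.round(1),"q",s["qpos"].round(0),"F",s["force"].round(1),"w",round(s["gripper_width"],4))
E
python3 - <<'E'
from h import *
p=cv2.imread("pics/top0.png")[:,:,::-1].copy();q=cv2.imread("pics/side0.png")[:,:,::-1].copy()
for n,im,roi in(("top",p,(390,270,480,325)),("side",q,(255,330,325,415))):
    for c in blobs(im,(20,150,120),(32,255,255),roi=roi)[:2]: print(n,"yellow",rect(n,c,.07),len(c))
    for c in blobs(im,(5,60,60),(22,200,255),200,roi)[:2]: print(n,"cork",rect(n,c,.006))
c=blobs(p,(0,0,170),(60,70,255),1000,(240,180,350,300))
for x in c[:2]: print("slab",rect("top",x,.045))
c=blobs(p,(105,100,60),(125,255,255),100,(240,180,350,300))
for x in c[:2]: print("rail",rect("top",x,.055))
for x in blobs(p,(0,120,80),(14,255,255),15,(255,185,345,290)): print("chip",rect("top",x,.05), x.mean(0).round())
for x in blobs(p,(174,120,80),(180,255,255),15,(360,195,480,265))[:2]: print("rejectborder",rect("top",x,.006))
roi=(100,180,240,370)
for nm,lo,hi in(("green",(50,100,60),(80,255,255)),("red",(174,120,80),(180,255,255)),("red0",(0,170,80),(6,255,255))):
    for x in blobs(p,lo,hi,40,roi): print(nm,rect("top",x,.028),x.mean(0).round())
for x in blobs(p,(0,0,150),(40,60,255),150,roi): print("white",rect("top",x,.026),x.mean(0).round())
E
```

```text
top yellow (0.44, -0.2894, 77, 19, -82.0) 86
top cork (0.4369, -0.2897, 141, 80, -86.0)
side yellow (0.4411, -0.3072, 90, 21, -83.8) 109
side cork (0.4368, -0.2942, 142, 80, -85.8)
slab (0.5665, 0.0031, 210, 173, 1.1)
rail (0.5712, 0.0061, 219, 197, 1.1)
chip (0.4956, -0.0306, 20, 18, 71.1) [315. 271.]
chip (0.5444, 0.0531, 17, 16, -71.8) [275. 248.]
chip (0.4921, 0.0448, 18, 18, 44.9) [279. 273.]
chip (0.534, -0.0468, 17, 17, -37.2) [322. 253.]
chip (0.5869, 0.0669, 18, 17, -44.8) [269. 229.]
chip (0.5976, -0.0375, 19, 15, 89.6) [318. 224.]
green (0.4413, 0.3678, 26, 23, 89.6) [129. 299.]
green (0.5558, 0.3542, 26, 25, 28.1) [137. 245.]
red0 (0.4559, 0.1836, 26, 26, 89.6) [215. 291.]
red0 (0.3447, 0.2889, 25, 23, 1.6) [164. 344.]
red0 (0.5406, 0.2598, 26, 24, 1.4) [181. 252.]
red0 (0.6431, 0.234, 25, 24, 1.3) [193. 205.]
white (0.3446, 0.2896, 44, 42, 89.6) [164. 344.]
white (0.4404, 0.3685, 44, 43, -9.7) [129. 299.]
white (0.556, 0.3556, 44, 43, -6.8) [137. 245.]
white (0.6432, 0.236, 43, 43, 17.8) [193. 206.]
white (0.54, 0.26, 43, 43, 19.5) [181. 252.]
```

```bash
python3 -c "
from h import *
go(.440,-.2925,.20,7)"
```

```text
t 0.1 tcp [ 0.2477 -0.5731  0.2216] rot [-1.7989e+02 -2.0000e-02  2.3360e+01] shift [ 0.2878 -0.1813  0.0221] closehead -66.6 turn tool z -73.6 q [-77.  30.  82.   0.  68. -10.] F [-0.7 -0.4  0.1] w 0.0868
```

```bash
python3 -m creep '[[[0.06,-0.036,0],[0,0,-10],-1],[[0.115,-0.072,0],[0,0,-20],-1],[[0.17,-0.109,0.005],[0,0,-30],-1],[[0.23,-0.145,0.01],[0,0,-40],-1],[[0.288,-0.181,0.022],[0,0,-50],-1]]'; python3 -c "
from h import *
go(.440,-.2925,.15,7)"
```

```text
t: 0.72
ee_pos: [0.4251, -0.3153, 0.2048]
ee_rot: [180.0, 0.0, 73.7]
force: [0.6, 0.4, 0.9]
gripper_width: 0.0871
finger_force: 0.0
t 0.72 tcp [ 0.4251 -0.3153  0.2048] rot [1.7996e+02 2.0000e-02 7.3670e+01] shift [0.0261 0.0079 0.0548] closehead -16.3 turn tool z -23.3 q [-49.  24.  97.   0.  59. -32.] F [0.6 0.4 0.9] w 0.0871
```

```bash
python3 -m creep '[[[0,0,0.02],[0,0,-10],-1],[[0,0,0.04],[0,0,-20],-1],[[0,0,0.05],[0,0,-23.3],-1],[[0,0,0.05],[0,0,-23.3],-1],[[0,0,0.05],[0,0,-23.3],-1]]'
python3 - <<'E'
from h import *
go(.440,-.2925,.031,7)
p,_=look("top");q,_=look("side")
both=np.hstack([cv2.resize(p[250:340,380:480],(400,360)),cv2.resize(q[320:420,240:340],(400,360))])
cv2.imwrite("pics/g1.png",both[:,:,::-1])
E
```

```text
t: 1.35
ee_pos: [0.4242, -0.3171, 0.1551]
ee_rot: [180.0, 0.0, 96.6]
force: [0.7, -0.7, 0.4]
gripper_width: 0.0869
finger_force: 0.0
t 1.35 tcp [ 0.4242 -0.3171  0.1551] rot [1.7999e+02 2.0000e-02 9.6610e+01] shift [0.0226 0.0185 0.1241] closehead 6.6 turn tool z -0.4 q [-49.  28. 100.  -0.  52. -55.] F [ 0.7 -0.7  0.4] w 0.0869
```

View pics/g1.png

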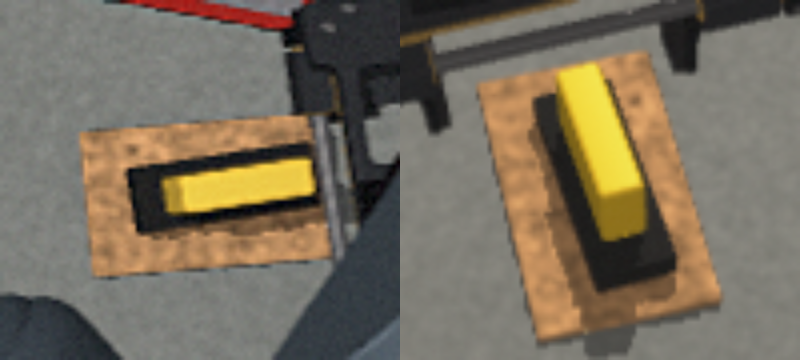

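The enlarged crop confirms the yellow-gripped scraper on the cork, with open fingers above it. I'll shift over it, descend and close.

```bash
python3 -m creep '[[[0.0226,0.0185,0.0],[0,0,0],-1],[[0.0226,0.0185,0.04],[0,0,0],-1],[[0.0226,0.0185,0.08],[0,0,0],-1],[[0.0226,0.0185,0.11],[0,0,0],-1],[[0.0226,0.0185,0.124],[0,0,0],-1]]' && python3 -m creep '[[[0,0,0],[0,0,0],1],[[0,0,0],[0,0,0],1],[[0,0,0],[0,0,0],1],[[0,0,0],[0,0,0],1],[[0,0,0],[0,0,0],1]]' 45;  python3 -c "
from h import *
go(.440,-.2925,.2,0)"
```

```text
t: 2.08
ee_pos: [0.4395, -0.2921, 0.0298]
ee_rot: [-179.9, -0.1, 96.6]
force: [0.3, -0.7, -0.2]
gripper_width: 0.087
finger_force: 0.0
t: 2.7
ee_pos: [0.44, -0.2924, 0.0313]
ee_rot: [180.0, 0.0, 96.7]
force: [-0.3, -0.2, 0.4]
gripper_width: 0.0447
finger_force: 0.0
t 2.7 tcp [ 0.44   -0.2924  0.0313] rot [1.7997e+02 4.0000e-02 9.6670e+01] shift [-2.000e-04  1.000e-04 -1.687e-01] closehead 6.7 turn tool z 6.7 q [-46.  40. 104.   0.  36. -52.] F [-0.3 -0.2  0.4] w 0.0447
```

```bash
python3 -m creep '[[[0,0,0],[0,0,0],1],[[0,0,0],[0,0,0],1],[[0,0,0],[0,0,0],1],[[0,0,0],[0,0,0],1],[[0,0,0],[0,0,0],1]]' 45 && python3 -m creep '[[[0,0,-0.02],[0,0,0],1],[[0,0,-0.05],[0,0,0],1],[[0,0,-0.09],[0,0,0],1],[[0,0,-0.12],[0,0,5.6],1],[[0,0,-0.12],[0,0,5.6],1]]';  python3 -c "
from h import *
a=np.radians(1.1);c,s=np.cos(a),np.sin(a)
for X,Y,Z in((.072,-.037,.15),(.072,-.037,.0745)): go(.5705+c*X-s*Y,.0045+s*X+c*Y,Z,1.1)"
```

```text
t: 3.32
ee_pos: [0.4398, -0.2922, 0.0308]
ee_rot: [-180.0, -0.0, 96.7]
force: [-0.1, -0.4, -0.7]
gripper_width: 0.0198
finger_force: 44.8
t: 3.95
ee_pos: [0.4408, -0.2932, 0.1525]
ee_rot: [179.8, 0.2, 91.1]
force: [0.4, 0.4, -4.2]
gripper_width: 0.0196
finger_force: 44.8
t 3.95 tcp [ 0.4408 -0.2932  0.1525] rot [179.81   0.2   91.14] shift [0.258  0.2075 0.0022] closehead 1.1 turn tool z 0.0 q [-46.  28. 100.  -0.  51. -47.] F [ 0.4  0.4 -4.2] w 0.0196
t 3.95 tcp [ 0.4408 -0.2932  0.1525] rot [179.81   0.2   91.14] shift [0.2583 0.2073 0.0777] closehead 1.1 turn tool z 0.0 q [-46.  28. 100.  -0.  51. -47.] F [ 0.4  0.4 -4.2] w 0.0196
```

```bash
python3 -m creep '[[[0.04,0.03,0],[0,0,0],1],[[0.09,0.06,0],[0,0,0],1],[[0.14,0.10,0],[0,0,0],1],[[0.18,0.14,0],[0,0,0],1],[[0.22,0.175,0],[0,0,0],1]]' && python3 -m creep '[[[0.02,0.02,0],[0,0,0],1],[[0.038,0.032,0],[0,0,0],1],[[0.038,0.032,0],[0,0,0],1],[[0.038,0.032,0.03],[0,0,0],1],[[0.038,0.032,0.04],[0,0,0],1]]';  python3 - <<'E'
from h import *
a=np.radians(1.1);c,s=np.cos(a),np.sin(a)
X,Y,Z=(.072,-.037,.0705); go(.5705+c*X-s*Y,.0045+s*X+c*Y,Z,1.1)
p,_=look("top");q,_=look("side")
cv2.imwrite("pics/g2.png",np.hstack([cv2.resize(p[170:340,230:380],(400,453)),cv2.resize(q[150:290,220:400],(400,453))])[:,:,::-1])
E
```

```text
t: 4.58
ee_pos: [0.6108, -0.0671, 0.1482]
ee_rot: [-179.8, -0.1, 91.2]
force: [0.4, -0.7, -3.1]
gripper_width: 0.0196
finger_force: 44.8
t: 5.2
ee_pos: [0.6392, -0.0312, 0.1086]
ee_rot: [-179.7, -0.0, 91.0]
force: [-0.2, 0.8, -2.8]
gripper_width: 0.0196
finger_force: 44.8
t 5.2 tcp [ 0.6392 -0.0312  0.1086] rot [-1.7967e+02 -5.0000e-02  9.1020e+01] shift [0.     0.0042 0.0381] closehead 1.0 turn tool z -0.1 q [-13.  39.  85.  -0.  56. -14.] F [-0.2  0.8 -2.8] w 0.0196
```

View pics/g2.png

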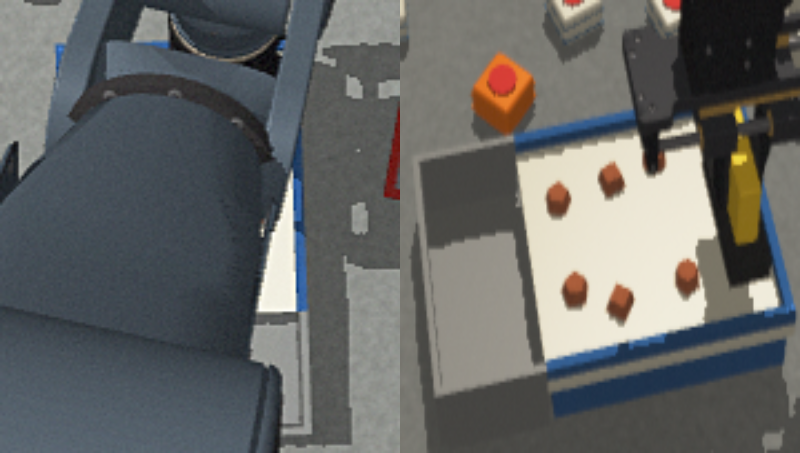

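Side view: the scraper hangs over the far (+x) end of the -y lane, beyond the chips. All 6 chips are visible and the -y lane is clear below it. I want the height of the dark stub at full-res (332,198), so I'll check its depth.

```bash
python3 - <<'E'
from h import *
p,d=look("side");c=manip.camera_info("side")
for u,v in((331,190),(332,197),(333,201),(312,165),(328,180)):
    w=pts("side",[(u,v)],0)[0];o=-c["R"].T@c["t"];dr=w-o;dr/= (c["R"]@dr)[2];print(u,v,p[v,u],(o+dr*d[v,u]).round(3))
E
python3 -m creep '[[[0,0.004,0.01],[0,0,0],1],[[0,0.004,0.02],[0,0,0],1],[[0,0.004,0.03],[0,0,0],1],[[0,0.004,0.036],[0,0,0],1],[[0,0.004,0.036],[0,0,0],1]]'; python3 -m creep '[[[0,0,0.001],[0,0,0],1],[[0,0,0.002],[0,0,0],1]]'
```

```text
331 190 [30 30 31] [ 0.552 -0.073  0.216]
332 197 [19 18 18] [ 0.554 -0.071  0.196]
333 201 [36 34 34] [ 0.556 -0.073  0.187]
312 165 [126 126 119] [ 0.566  0.221 -0.002]
328 180 [128 122 117] [ 0.55  -0.055  0.223]
t: 5.98
ee_pos: [0.6454, -0.0302, 0.074]
ee_rot: [-179.9, -0.0, 91.1]
force: [-0.1, -0.1, -2.9]
gripper_width: 0.0198
finger_force: 44.8
t: 6.22
ee_pos: [0.6463, -0.0304, 0.0732]
ee_rot: [179.9, 0.0, 91.1]
force: [-0.4, 0.2, -2.6]
gripper_width: 0.0198
finger_force: 44.8
```

```bash
python3 -m creep '[[[0,0,0.001],[0,0,0],1],[[0,0,0.002],[0,0,0],1],[[0,0,0.002],[0,0,0],1]]'; python3 -m creep '[[[0,0,0.001],[0,0,0],1],[[0,0,0.0015],[0,0,0],1],[[0,0,0.0015],[0,0,0],1]]'
```

```text
t: 6.6
ee_pos: [0.6459, -0.0304, 0.0708]
ee_rot: [-180.0, -0.0, 91.1]
force: [0.2, 0.7, -3.1]
gripper_width: 0.0199
finger_force: 44.8
t: 6.98
ee_pos: [0.6462, -0.0304, 0.0699]
ee_rot: [180.0, 0.0, 91.1]
force: [-0.5, 0.6, 2.0]
gripper_width: 0.0199
finger_force: 44.8
```

```bash
python3 -m creep '[[[0,-0.015,0],[0,0,0],1],[[0,-0.03,0],[0,0,0],1],[[0,-0.045,0],[0,0,0],1],[[0,-0.06,0],[0,0,0],1],[[0,-0.075,0],[0,0,0],1]]'; python3 -m creep '[[[0,-0.015,0],[0,0,0],1],[[0,-0.03,0],[0,0,0],1],[[0,-0.045,0],[0,0,0],1],[[0,-0.06,0],[0,0,0],1],[[0,-0.075,0],[0,0,0],1]]';python3 -c "
from h import *
look('side','pics/a.png')"
```

```text
t: 7.6
ee_pos: [0.5722, -0.0319, 0.0699]
ee_rot: [179.8, 0.0, 91.0]
force: [2.0, -0.3, -1.5]
gripper_width: 0.02
finger_force: 44.8
t: 8.22
ee_pos: [0.4973, -0.0334, 0.0699]
ee_rot: [179.8, 0.0, 91.0]
force: [2.1, 1.0, -0.6]
gripper_width: 0.0199
finger_force: 44.8
```

View pics/a.png

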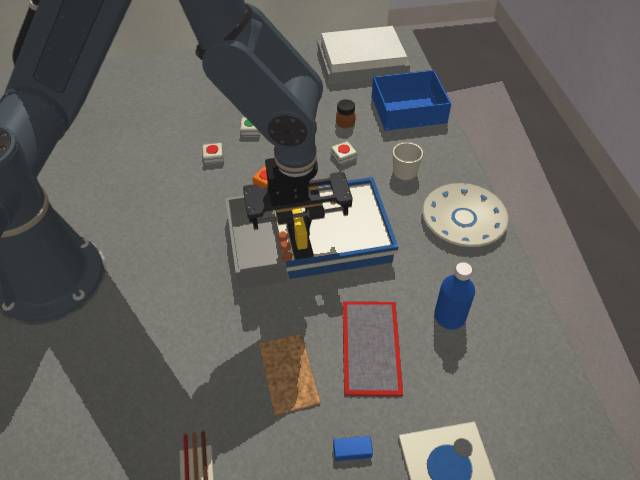

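The chips are gathering in front of the foot at (285,245). I'll carry on over the edge.

```bash
python3 -m creep '[[[0,-0.015,0],[0,0,0],1],[[0,-0.03,0],[0,0,0],1],[[0,-0.045,0],[0,0,0],1],[[0,-0.05,0],[0,0,0],1],[[0,-0.05,0],[0,0,0],1]]'; python3 -m creep '[[[0,0,-0.025],[0,0,0],1],[[0,0,-0.05],[0,0,0],1],[[0,0.05,-0.05],[0,0,0],1],[[0.02,0.11,-0.05],[0,0,0],1],[[0.05,0.15,-0.05],[0,0,0],1]]';python3 - <<'E'
from h import *
a=np.radians(1.1);c,s=np.cos(a),np.sin(a)
X,Y,Z=(.072,.036,.075); go(.5705+c*X-s*Y,.0045+s*X+c*Y,Z,1.1)
q,_=look("side")
cv2.imwrite("pics/g3.png",cv2.resize(q[150:290,220:400],(600,467))[:,:,::-1])
E
```

```text
t: 8.9
ee_pos: [0.4451, -0.0344, 0.0697]
ee_rot: [-179.9, 0.0, 91.1]
force: [0.4, -1.2, 8.8]
gripper_width: 0.0202
finger_force: 44.8
t: 9.52
ee_pos: [0.5955, 0.0182, 0.1181]
ee_rot: [-179.8, 0.0, 91.0]
force: [1.1, -1.3, -3.6]
gripper_width: 0.0201
finger_force: 45.0
t 9.53 tcp [0.5955 0.0182 0.1181] rot [-1.7979e+02  3.0000e-02  9.0990e+01] shift [0.0229 0.0468 0.043 ] closehead 1.0 turn tool z -0.1 q [ -9.  36.  91.  -0.  53. -10.] F [ 1.1 -1.3 -3.6] w 0.0201
```

View pics/g3.png

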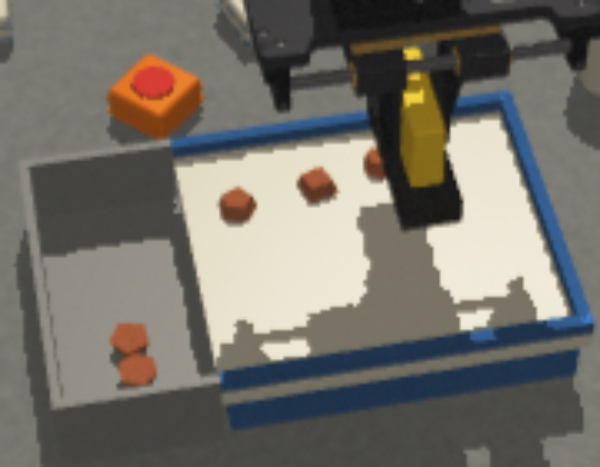

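Two chips are visible in the tray at (130,337) and (137,370). The third is either hidden by the tray wall or elsewhere, and I'll check after the second lane.

```bash
python3 -m creep '[[[0.012,0.025,0],[0,0,0],1],[[0.023,0.047,0],[0,0,0],1],[[0.023,0.047,0.02],[0,0,0],1],[[0.023,0.047,0.044],[0,0,0],1],[[0.023,0.047,0.044],[0,0,0],1]]';python3 -m creep '[[[0,0,0.001],[0,0,0],1],[[0,0,0.002],[0,0,0],1],[[0,0,0.002],[0,0,0],1]]'; python3 -m creep '[[[0,0,0.001],[0,0,0],1],[[0,0,0.002],[0,0,0],1],[[0,0,0.002],[0,0,0],1]]'
```

```text
t: 10.2
ee_pos: [0.6379, 0.0425, 0.0723]
ee_rot: [-179.5, -0.0, 91.1]
force: [0.7, -0.0, -2.2]
gripper_width: 0.02
finger_force: 45.0
t: 10.58
ee_pos: [0.6416, 0.0424, 0.0739]
ee_rot: [180.0, 0.0, 91.1]
force: [-0.2, 0.7, -2.1]
gripper_width: 0.0199
finger_force: 45.0
t: 10.95
ee_pos: [0.6415, 0.0426, 0.0713]
ee_rot: [-180.0, -0.0, 91.1]
force: [0.4, 0.2, -1.1]
gripper_width: 0.0193
finger_force: 45.0
```

```bash
python3 -m creep '[[[0,0,0.001],[0,0,0],1],[[0,-0.015,0.0015],[0,0,0],1],[[0,-0.03,0.0015],[0,0,0],1],[[0,-0.045,0.0015],[0,0,0],1],[[0,-0.06,0.0015],[0,0,0],1]]'; python3 -m creep '[[[0,-0.015,0],[0,0,0],1],[[0,-0.03,0],[0,0,0],1],[[0,-0.045,0],[0,0,0],1],[[0,-0.06,0],[0,0,0],1],[[0,-0.075,0],[0,0,0],1]]';python3 -m creep '[[[0,-0.015,0],[0,0,0],1],[[0,-0.03,0],[0,0,0],1],[[0,-0.045,0],[0,0,0],1],[[0,-0.06,0],[0,0,0],1],[[0,-0.06,0],[0,0,0],1]]'; python3 -m creep '[[[0,0,-0.03],[0,0,0],1],[[0,0,-0.06],[0,0,0],1],[[-0.05,0,-0.08],[0,0,0],1],[[-0.1,0,-0.08],[0,0,0],1],[[-0.15,0,-0.08],[0,0,0],1]]'; python3 -m creep '[[[-0.05,0,0],[0,0,0],1],[[-0.09,0,0],[0,0,0],1],[[-0.13,0,0],[0,0,0],1],[[-0.18,0,0],[0,0,0],1],[[-0.18,0,0],[0,0,0],1]]'
python3 - <<'E'
from h import *
go(.4375,-.292,.12,4)
p,_=look("top");q,_=look("side")
cv2.imwrite("pics/g4.png",np.hstack([cv2.resize(p[170:350,230:370],(350,450)),cv2.resize(q[150:290,220:400],(450,450))])[:,:,::-1])
E
```

```text
t: 11.58
ee_pos: [0.5815, 0.0414, 0.07]
ee_rot: [180.0, 0.0, 91.1]
force: [0.3, 0.6, -3.4]
gripper_width: 0.0197
finger_force: 45.0
t: 12.2
ee_pos: [0.5068, 0.0399, 0.0701]
ee_rot: [179.9, 0.0, 91.1]
force: [0.2, 0.4, -3.1]
gripper_width: 0.0195
finger_force: 45.0
t: 12.82
ee_pos: [0.445, 0.039, 0.07]
ee_rot: [-179.9, -0.0, 91.1]
force: [0.2, -0.6, -2.1]
gripper_width: 0.0199
finger_force: 45.0
t: 13.45
ee_pos: [0.4503, -0.1128, 0.1504]
ee_rot: [179.9, 0.1, 91.1]
force: [0.4, 0.1, -3.3]
gripper_width: 0.0197
finger_force: 45.0
t: 14.08
ee_pos: [0.4542, -0.296, 0.1501]
ee_rot: [179.8, 0.2, 90.8]
force: [-0.0, 0.2, -3.2]
gripper_width: 0.0199
finger_force: 45.0
t 14.07 tcp [ 0.4542 -0.296   0.1501] rot [179.81   0.24  90.83] shift [ 0.0044 -0.0167  0.03  ] closehead 0.8 turn tool z -3.2 q [-45.  30.  98.  -0.  52. -46.] F [-0.   0.2 -3.2] w 0.0199
```

View pics/g4.png

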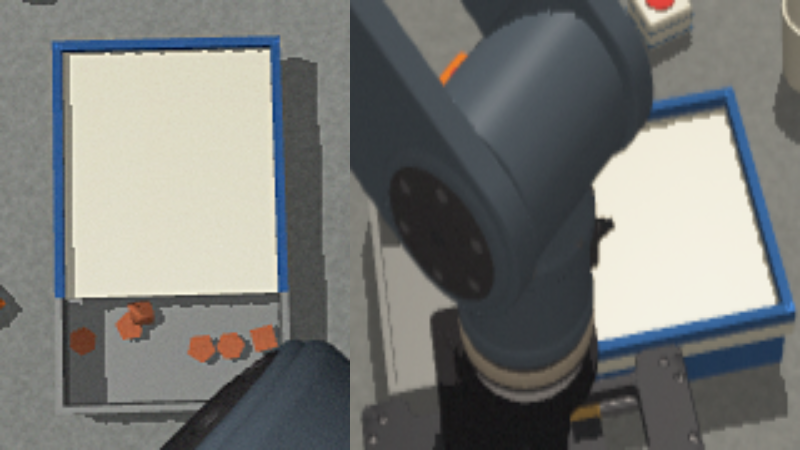

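The slab is clean. All 6 chips are in the tray in the left half at (83,340), (130,325), (141,312), (202,348), (231,346) and (264,338). Next I'll return the scraper to its rest.

```bash
python3 -m creep '[[[0.004,-0.0167,0.02],[0,0,-3.2],1],[[0.004,-0.0167,0.05],[0,0,-3.2],1],[[0.004,-0.0167,0.08],[0,0,-3.2],1],[[0.004,-0.0167,0.105],[0,0,-3.2],1],[[0.004,-0.0167,0.115],[0,0,-3.2],1]]'; python3 -m creep '[[[0,0,0.002],[0,0,0],1],[[0,0,0.003],[0,0,0],1],[[0,0,0.003],[0,0,0],1]]';  python3 -c "
from h import *
go(.4375,-.292,.031,4)"
```

```text
t: 14.8
ee_pos: [0.4353, -0.2852, 0.0336]
ee_rot: [-179.9, -0.2, 94.4]
force: [0.3, 0.6, -2.4]
gripper_width: 0.0198
finger_force: 45.0
t: 15.18
ee_pos: [0.4365, -0.2877, 0.0327]
ee_rot: [179.9, 0.1, 94.3]
force: [-0.6, 0.0, -3.2]
gripper_width: 0.0198
finger_force: 45.0
t 15.18 tcp [ 0.4365 -0.2877  0.0327] rot [1.7994e+02 7.0000e-02 9.4270e+01] shift [-0.0044  0.0007  0.0017] closehead 4.3 turn tool z 0.3 q [-46.  40. 105.   0.  35. -50.] F [-0.6  0.  -3.2] w 0.0198
```

```bash
python3 -m creep '[[[-0.004,0,0.001],[0,0,0],1],[[-0.004,0,0.0018],[0,0,0],1],[[-0.004,0,0.0018],[0,0,0],1]]'; python3 -m creep '[[[0,0,0],[0,0,0],-1],[[0,0,0],[0,0,0],-1],[[0,0,0],[0,0,0],-1],[[0,0,0],[0,0,0],-1],[[0,0,0],[0,0,0],-1]]'; python3 -m creep '[[[0,0,0],[0,0,0],-1],[[0,0,0],[0,0,0],-1],[[0,0,0],[0,0,0],-1],[[0,0,-0.03],[0,0,0],-1],[[0,0,-0.07],[0,0,0],-1]]'; python3 -m creep '[[[0,0,-0.05],[0,0,0],-1],[[0.04,0,-0.07],[0,0,0],-1],[[0.09,0,-0.07],[0,0,0],-1],[[0.14,0,-0.07],[0,0,0],-1],[[0.2,0,-0.07],[0,0,0],-1]]'
```

```text
t: 15.55
ee_pos: [0.4369, -0.2925, 0.0308]
ee_rot: [179.9, 0.1, 94.3]
force: [-1.1, -1.2, 4.3]
gripper_width: 0.0196
finger_force: 45.0
t: 16.18
ee_pos: [0.4363, -0.2912, 0.0299]
ee_rot: [-180.0, -0.0, 94.3]
force: [0.1, 0.2, -0.0]
gripper_width: 0.0618
finger_force: 0.0
t: 16.8
ee_pos: [0.4356, -0.2907, 0.0999]
ee_rot: [-179.9, -0.1, 94.3]
force: [0.6, -0.4, -0.4]
gripper_width: 0.0869
finger_force: 0.0
t: 17.42
ee_pos: [0.4216, -0.091, 0.1703]
ee_rot: [179.9, 0.0, 94.2]
force: [0.8, -0.1, -1.0]
gripper_width: 0.087
finger_force: 0.0
```

```bash
cat > m.py <<'E'
from h import *
def meas(fn=None,both=True):
    p,_=look("top",fn)
    for nm,lo,hi in(("green",(50,100,60),(80,255,255)),("red",(0,170,80),(6,255,255))):
        for x in blobs(p,lo,hi,40,(90,180,350,380)): print(nm,rect("top",x,.028)[:2],x.mean(0).round())
    for x in blobs(p,(0,0,150),(40,60,255),150,(90,180,240,370)): print("white",rect("top",x,.026),x.mean(0).round())
    return p
E
python3 - <<'E'
from m import *
p=meas()
q,_=look("side")
for n,im,roi in(("top",p,(390,270,480,325)),("side",q,(255,330,325,415))):
    for c in blobs(im,(20,150,120),(32,255,255),roi=roi)[:1]: print(n,"yellow",rect(n,c,.07))
    for lo,hi in(((0,150,80),(5,255,255)),((175,150,80),(180,255,255))):
      for x in blobs(im,lo,hi,100,(360,195,480,265) if n=="top" else (335,290,410,400))[:1]: print("rejborder",rect(n,x,.006))
E
```

```text
green (0.4413, 0.3678) [129. 299.]
green (0.5558, 0.3542) [137. 245.]
red (0.4559, 0.1836) [215. 291.]
red (0.3447, 0.2889) [164. 344.]
red (0.5406, 0.2598) [181. 252.]
red (0.6437, 0.2349) [193. 205.]
white (0.3446, 0.2896, 44, 42, 89.6) [165. 344.]
white (0.556, 0.3554, 44, 44, -7.2) [137. 245.]
white (0.4402, 0.3684, 44, 43, -9.0) [129. 299.]
white (0.5398, 0.2603, 44, 44, 19.5) [181. 252.]
white (0.643, 0.2359, 44, 44, -72.8) [193. 206.]
top yellow (0.4372, -0.2921, 72, 19, -85.9)
rejborder (0.5908, -0.2646, 190, 100, 79.1)
side yellow (0.4376, -0.3066, 88, 20, -86.8)
rejborder (0.5903, -0.2686, 189, 99, 79.3)
```

```bash
python3 -m creep '[[[0.05,0,0],[0,0,0],-1],[[0.1,0,0],[0,0,0],-1],[[0.16,0,0],[0,0,0],-1],[[0.22,0,0],[0,0,0],-1],[[0.28,0,0],[0,0,0],-1]]' 30; python3 -m creep '[[[0.05,0.01,0],[0,0,5],-1],[[0.1,0.02,0],[0,0,10],-1],[[0.14,0.035,0],[0,0,13.5],-1],[[0.17,0.05,0],[0,0,13.5],-1],[[0.17,0.05,0],[0,0,13.5],-1]]'; python3 -c "
from h import *
go(.4413,.368,.006,-9.5)"
```

```text
t: 18.15
ee_pos: [0.4013, 0.1887, 0.1703]
ee_rot: [179.9, 0.0, 94.2]
force: [0.8, -0.5, -0.5]
gripper_width: 0.0869
finger_force: 0.0
t: 18.77
ee_pos: [0.4396, 0.3623, 0.17]
ee_rot: [179.9, -0.1, 80.9]
force: [-0.1, -1.0, 0.3]
gripper_width: 0.087
finger_force: 0.0
t 18.77 tcp [0.4396 0.3623 0.17  ] rot [ 1.7988e+02 -8.0000e-02  8.0880e+01] shift [0.0057 0.0005 0.164 ] closehead -9.1 turn tool z 0.4 q [28. 30. 93. -0. 57. 37.] F [-0.1 -1.   0.3] w 0.087
```

```bash
python3 -m creep '[[[0.0057,0,0.04],[0,0,0],-1],[[0.0057,0,0.09],[0,0,0],-1],[[0.0057,0,0.13],[0,0,0],-1],[[0.0057,0,0.16],[0,0,0],-1],[[0.0057,0,0.163],[0,0,0],-1]]'; python3 -m creep '[[[0,0,0],[0,0,0],1],[[0,0,0],[0,0,0],1],[[0,0,0],[0,0,0],1],[[0,0,0],[0,0,0],1],[[0,0,0],[0,0,0],1]]' 35; python3 -m creep '[[[0,0,0],[0,0,0],1],[[0,0,0],[0,0,0],1],[[0,0,-0.03],[0,0,0],1],[[0,0,-0.08],[0,0,0],1],[[0,0,-0.12],[0,0,0],1]]' 35; python3 -c "
from h import *
go(.570,.0495,.055,1.1)"
```

```text
t: 19.4
ee_pos: [0.4372, 0.3639, 0.0051]
ee_rot: [-179.7, 0.2, 80.7]
force: [0.1, 0.1, 0.8]
gripper_width: 0.0869
finger_force: 0.0
t: 20.02
ee_pos: [0.439, 0.3664, 0.0074]
ee_rot: [180.0, -0.0, 80.8]
force: [-0.1, -0.5, 2.8]
gripper_width: 0.0458
finger_force: 35.0
t: 20.65
ee_pos: [0.4386, 0.3661, 0.128]
ee_rot: [-180.0, 0.0, 80.8]
force: [-0.0, 0.3, -1.5]
gripper_width: 0.0455
finger_force: 35.0
t 20.65 tcp [0.4386 0.3661 0.128 ] rot [-1.7997e+02  2.0000e-02  8.0760e+01] shift [-0.2914  0.1806  0.073 ] closehead -9.2 turn tool z -10.3 q [29. 33. 95.  0. 52. 38.] F [-0.   0.3 -1.5] w 0.0455
```

```bash
python3 -m creep '[[[-0.04,0.025,0],[0,0,0],1],[[-0.09,0.055,0],[0,0,0],1],[[-0.14,0.087,0],[0,0,0],1],[[-0.19,0.118,0],[0,0,0],1],[[-0.24,0.149,0],[0,0,0],1]]'; python3 -m creep '[[[-0.03,0.018,0],[0,0,-5],1],[[-0.05,0.031,0],[0,0,-10.3],1],[[-0.051,0.031,0],[0,0,-10.3],1],[[-0.051,0.031,0.03],[0,0,-10.3],1],[[-0.051,0.031,0.05],[0,0,-10.3],1]]';python3 -c "
from h import *
go(.570,.0495,.0524,1.1)"
```

```text
t: 21.28
ee_pos: [0.5474, 0.1037, 0.1265]
ee_rot: [-179.9, -0.0, 80.8]
force: [1.0, 1.1, -0.2]
gripper_width: 0.0456
finger_force: 35.0
t: 21.9
ee_pos: [0.5682, 0.0513, 0.0759]
ee_rot: [-179.9, -0.0, 91.0]
force: [0.3, 0.2, -0.4]
gripper_width: 0.0461
finger_force: 35.0
t 21.9 tcp [0.5682 0.0513 0.0759] rot [-1.7987e+02 -4.0000e-02  9.1010e+01] shift [-0.0019  0.0018  0.0235] closehead 1.0 turn tool z -0.1 q [-6. 38. 97.  0. 46. -7.] F [ 0.3  0.2 -0.4] w 0.0461
```

```bash
python3 -m creep '[[[0,0,0.01],[0,0,0],1],[[0,0,0.018],[0,0,0],1],[[0,0,0.021],[0,0,0],1],[[0,0,0.021],[0,0,0],1]]';python3 -m creep '[[[0,0,0.0015],[0,0,0],1],[[0,0,0.0025],[0,0,0],1],[[0,0,0.0025],[0,0,0],1]]'
```

```text
t: 22.4
ee_pos: [0.5699, 0.0502, 0.0563]
ee_rot: [180.0, 0.0, 91.1]
force: [-0.1, -0.9, -0.6]
gripper_width: 0.0457
finger_force: 35.0
t: 22.78
ee_pos: [0.5698, 0.05, 0.0537]
ee_rot: [180.0, -0.0, 91.1]
force: [0.1, -0.4, -1.8]
gripper_width: 0.0455
finger_force: 35.0
```

Lower to contact, release, retreat, and head back to the boxes.

```bash
python3 -m creep '[[[0,0,0.001],[0,0,0],1],[[0,0,0.0015],[0,0,0],1],[[0,0,0.0015],[0,0,0],1]]';python3 -m creep '[[[0,0,0],[0,0,0],-1],[[0,0,0],[0,0,0],-1],[[0,0,0],[0,0,0],-1],[[0,0,0],[0,0,0],-1],[[0,0,-0.02],[0,0,0],-1]]';python3 -m creep '[[[0,0,-0.04],[0,0,0],-1],[[0,0,-0.09],[0,0,0],-1],[[0.05,0,-0.11],[0,0,0],-1],[[0.11,0,-0.11],[0,0,0],-1],[[0.17,0,-0.11],[0,0,0],-1]]'
python3 - <<'E'
from m import *
meas()
go(.556,.3545,.1,-7)
E
```

```text
t: 23.15
ee_pos: [0.5698, 0.0501, 0.0524]
ee_rot: [180.0, 0.0, 91.1]
force: [-0.5, 0.0, 2.4]
gripper_width: 0.0456
finger_force: 35.0
t: 23.78
ee_pos: [0.5684, 0.0502, 0.0709]
ee_rot: [-179.8, -0.0, 91.1]
force: [-0.0, 0.2, -0.2]
gripper_width: 0.0842
finger_force: 0.0
t: 24.4
ee_pos: [0.5668, 0.2215, 0.1828]
ee_rot: [179.9, -0.0, 91.0]
force: [0.6, -1.1, 0.3]
gripper_width: 0.0875
finger_force: 0.0
green (0.5764, 0.0551) [275. 235.]
red (0.4559, 0.1836) [215. 291.]
red (0.3447, 0.2889) [165. 344.]
red (0.6437, 0.2349) [193. 205.]
white (0.3446, 0.2895, 45, 42, 89.6) [165. 344.]
t 24.45 tcp [0.5657 0.2295 0.1827] rot [179.88  -0.37  91.27] shift [ 0.1247 -0.0071  0.0835] closehead 1.3 turn tool z 8.3 q [11. 32. 87.  0. 61. 10.] F [0.8 4.  0.1] w 0.0869
```

```bash
python3 -m creep '[[[0.05,-0.004,0],[0,0,4],-1],[[0.1,-0.007,0],[0,0,8.3],-1],[[0.1247,-0.007,0.03],[0,0,8.3],-1],[[0.1247,-0.007,0.06],[0,0,8.3],-1],[[0.1247,-0.007,0.083],[0,0,8.3],-1]]'
python3 - <<'E'
from m import *
q,_=look("side")
for x in blobs(q,(50,100,60),(80,255,255),20): print("green",rect("side",x,.028)[:2],x.mean(0))
go(.556,.3545,.0065,-7)
E
```

```text
t: 25.08
ee_pos: [0.5563, 0.3448, 0.0974]
ee_rot: [-179.9, 0.1, 82.8]
force: [-0.2, 0.4, -0.2]
gripper_width: 0.087
finger_force: 0.0
green (0.578, 0.0896) [327.32258065 195.83870968]
green (0.5545, 0.35) [298.         119.91666667]
t 25.12 tcp [0.5546 0.3437 0.0944] rot [-179.64    0.21   82.81] shift [0.0112 0.0006 0.0878] closehead -7.2 turn tool z -0.2 q [22. 41. 83. -0. 56. 29.] F [-0.2 -0.5 -2.4] w 0.0871
```

```bash
python3 -m creep '[[[0.009,0.0,0.03],[0,0,0],-1],[[0.009,0,0.06],[0,0,0],-1],[[0.009,0,0.084],[0,0,0],-1],[[0.009,0,0.087],[0,0,0],-1],[[0.009,0,0.087],[0,0,0],-1]]'; python3 -m creep '[[[0,0,0],[0,0,0],1],[[0,0,0],[0,0,0],1],[[0,0,0],[0,0,0],1],[[0,0,0],[0,0,0],1],[[0,0,0],[0,0,0],1]]' 35; python3 -m creep '[[[0,0,0],[0,0,0],1],[[0,0,0],[0,0,0],1],[[0,0,-0.03],[0,0,0],1],[[0,0,-0.08],[0,0,0],1],[[0,0,-0.12],[0,0,0],1]]' 35; python3 -c "
from h import *
go(.571,-.0395,.055,1.1)"
```

```text
t: 25.75
ee_pos: [0.5589, 0.3536, 0.0127]
ee_rot: [180.0, -0.0, 82.8]
force: [0.5, -0.1, 0.5]
gripper_width: 0.0874
finger_force: 0.0
t: 26.38
ee_pos: [0.5579, 0.3535, 0.0121]
ee_rot: [-179.9, 0.0, 82.8]
force: [-1.0, 0.6, 0.6]
gripper_width: 0.0458
finger_force: 35.0
t: 27.0
ee_pos: [0.559, 0.3536, 0.1332]
ee_rot: [179.9, -0.0, 82.8]
force: [0.7, 0.2, -1.9]
gripper_width: 0.0454
finger_force: 35.0
t 27.0 tcp [0.559  0.3536 0.1332] rot [ 1.7993e+02 -2.0000e-02  8.2760e+01] shift [-0.3885  0.0614  0.0782] closehead -7.2 turn tool z -8.3 q [23. 39. 81. -0. 60. 30.] F [ 0.7  0.2 -1.9] w 0.0454
```

```bash
python3 -m creep '[[[-0.04,0.006,0],[0,0,0],1],[[-0.09,0.014,0],[0,0,0],1],[[-0.15,0.024,0],[0,0,0],1],[[-0.2,0.032,0],[0,0,0],1],[[-0.25,0.04,0],[0,0,0],1]]'; python3 -m creep '[[[-0.05,0.008,0],[0,0,-4],1],[[-0.1,0.016,0],[0,0,-8.3],1],[[-0.1385,0.0215,0],[0,0,-8.3],1],[[-0.1385,0.0215,0],[0,0,-8.3],1],[[-0.1385,0.0215,0],[0,0,-8.3],1]]';python3 -c "
from h import *
go(.571,-.0395,.057,1.1)"
```

```text
t: 27.62
ee_pos: [0.5668, 0.0986, 0.1318]
ee_rot: [180.0, 0.0, 82.8]
force: [0.7, -0.5, -2.0]
gripper_width: 0.0456
finger_force: 35.0
t: 28.25
ee_pos: [0.5702, -0.0394, 0.1317]
ee_rot: [-180.0, -0.0, 91.0]
force: [0.4, -0.0, -1.5]
gripper_width: 0.0455
finger_force: 35.0
t 28.25 tcp [ 0.5702 -0.0394  0.1317] rot [-1.7997e+02 -3.0000e-02  9.1030e+01] shift [-0.0001  0.0008  0.0747] closehead 1.0 turn tool z -0.1 q [-15.  33.  95.   0.  52. -16.] F [ 0.4 -0.  -1.5] w 0.0455
```

```bash
python3 -m creep '[[[0,0,0.03],[0,0,0],1],[[0,0,0.055],[0,0,0],1],[[0,0,0.07],[0,0,0],1],[[0,0,0.0735],[0,0,0],1],[[0,0,0.0735],[0,0,0],1]]';python3 -m creep '[[[0,0,0.0005],[0,0,0],1],[[0,0,0.001],[0,0,0],1],[[0,0,0.001],[0,0,0],1]]'
```

```text
t: 28.88
ee_pos: [0.5709, -0.0392, 0.0588]
ee_rot: [180.0, 0.0, 91.1]
force: [0.3, 0.1, -1.6]
gripper_width: 0.0454
finger_force: 35.0
t: 29.25
ee_pos: [0.5707, -0.0397, 0.0579]
ee_rot: [180.0, 0.0, 91.1]
force: [-0.4, -0.7, -2.6]
gripper_width: 0.0457
finger_force: 35.0
```

```bash
python3 -m creep '[[[0,0,0.001],[0,0,0],1],[[0,0,0.0018],[0,0,0],1],[[0,0,0.0018],[0,0,0],1]]';python3 -m creep '[[[0,0,0],[0,0,0],-1],[[0,0,0],[0,0,0],-1],[[0,0,0],[0,0,0],-1],[[0,0,0],[0,0,0],-1],[[0,0,-0.02],[0,0,0],-1]]';python3 -m creep '[[[0,0,-0.04],[0,0,0],-1],[[0,0,-0.09],[0,0,0],-1],[[0.05,0,-0.1],[0,0,0],-1],[[0.11,0,-0.1],[0,0,0],-1],[[0.11,0,-0.1],[0,0,0],-1]]'
python3 - <<'E'
from m import *
meas()
q,_=look("side")
for x in blobs(q,(0,170,80),(6,255,255),20,(190,110,370,180)): print("red side",rect("side",x,.028)[:2],x.mean(0))
go(.6437,.235,.1,17.5)
E
```

```text
t: 29.62
ee_pos: [0.5707, -0.0397, 0.057]
ee_rot: [180.0, 0.0, 91.1]
force: [-0.7, 0.4, 7.2]
gripper_width: 0.0452
finger_force: 35.0
t: 30.25
ee_pos: [0.5691, -0.0393, 0.0745]
ee_rot: [-179.8, -0.1, 91.1]
force: [0.3, -0.0, 0.6]
gripper_width: 0.0844
finger_force: 0.0
t: 30.88
ee_pos: [0.5675, 0.0742, 0.1759]
ee_rot: [-180.0, -0.1, 91.4]
force: [0.7, -0.4, 0.6]
gripper_width: 0.0868
finger_force: 0.0
green (0.578, -0.0386) [318. 234.]
green (0.5764, 0.0497) [277. 235.]
red side (0.4554, 0.1798) [265.68965517 174.13793103]
red side (0.3441, 0.2847) [211.81481481 148.7037037 ]
red side (0.6406, 0.2313) [342.91666667 148.41666667]
red side (0.5329, 0.2558) [295.05882353 147.11764706]
t 30.98 tcp [0.5682 0.0708 0.1756] rot [-1.7999e+02  3.0000e-02  9.1180e+01] shift [0.1626 0.0789 0.0755] closehead 1.2 turn tool z -16.3 q [-4. 30. 92. -0. 58. -5.] F [ 0.5  0.5 -0.2] w 0.0868
```

```bash
python3 -m creep '[[[0.04,0.02,0],[0,0,-8],-1],[[0.08,0.04,0],[0,0,-16.3],-1],[[0.12,0.06,0],[0,0,-16.3],-1],[[0.162,0.079,0],[0,0,-16.3],-1],[[0.162,0.079,0.06],[0,0,-16.3],-1]]';  python3 -m creep '[[[0,0,0],[0,0,0],-1],[[0,0,0],[0,0,0],-1]]'
python3 - <<'E'
from m import *
q,_=look("side")
for x in blobs(q,(0,170,80),(6,255,255),20,(190,110,370,180)): print("red side",rect("side",x,.028)[:2],x.mean(0))
go(.6437,.235,.009,17.5)
E
```

```text
t: 31.6
ee_pos: [0.6516, 0.2361, 0.1203]
ee_rot: [179.1, 0.1, 107.4]
force: [0.6, -1.1, -0.8]
gripper_width: 0.0872
finger_force: 0.0
t: 31.85
ee_pos: [0.6452, 0.2323, 0.1164]
ee_rot: [180.0, 0.0, 107.3]
force: [0.5, -0.2, 0.8]
gripper_width: 0.087
finger_force: 0.0
red side (0.4554, 0.1798) [265.68965517 174.13793103]
red side (0.3441, 0.2847) [211.81481481 148.74074074]
red side (0.643, 0.2309) [343.57692308 148.19230769]
red side (0.54, 0.2563) [297.57692308 146.84615385]
t 31.9 tcp [0.646  0.2326 0.1177] rot [1.7983e+02 3.0000e-02 1.0726e+02] shift [ 0.003  -0.0018  0.1087] closehead 17.3 turn tool z -0.2 q [11. 42. 78. -0. 61. -7.] F [ 0.5 -0.1  0.5] w 0.0867
```

```bash
python3 -m creep '[[[0.003,-0.002,0.03],[0,0,0],-1],[[0.003,-0.002,0.07],[0,0,0],-1],[[0.003,-0.002,0.1],[0,0,0],-1],[[0.003,-0.002,0.108],[0,0,0],-1],[[0.003,-0.002,0.108],[0,0,0],-1]]'; python3 -m creep '[[[0,0,0],[0,0,0],1],[[0,0,0],[0,0,0],1],[[0,0,0],[0,0,0],1],[[0,0,0],[0,0,0],1],[[0,0,0],[0,0,0],1]]' 35; python3 -m creep '[[[0,0,0],[0,0,0],1],[[0,0,0],[0,0,0],1],[[0,0,-0.03],[0,0,0],1],[[0,0,-0.08],[0,0,0],1],[[0,0,-0.12],[0,0,0],1]]' 35
python3 - <<'E'
from h import *
q=cv2.imread("pics/side0.png")[:,:,::-1].copy();p=cv2.imread("pics/top0.png")[:,:,::-1].copy()
for n,im,roi in(("side",q,(425,255,485,340)),("top",p,(380,125,430,180))):
    c=max(blobs(im,(100,90,30),(130,255,255),100,roi),key=len)
    x,y,w,h=cv2.boundingRect(c);print(n,x,y,w,h)
    if n=="side": print(pts(n,[(x+w/2,y+h),(x+w/2,y+h-12)],0))
    else: print(pts(n,[(x+w/2,y+h/2)],.06),pts(n,[(413,140)],.15))
a=np.radians(-10.8);c,s=np.cos(a),np.sin(a)
for Y in(-.06,0,.06): print((.5906-s*Y).__round__(4),(-.2655+c*Y).__round__(4))
go(.5906-s*.06,-.2655+c*.06,.1,-10.8)
E
```

```text
t: 32.52
ee_pos: [0.6429, 0.2358, 0.0094]
ee_rot: [179.9, 0.0, 107.3]
force: [0.1, -0.4, -0.1]
gripper_width: 0.0866
finger_force: 0.0
t: 33.15
ee_pos: [0.6417, 0.2361, 0.0078]
ee_rot: [180.0, 0.0, 107.4]
force: [-0.7, -0.6, 1.2]
gripper_width: 0.0456
finger_force: 35.0
t: 33.78
ee_pos: [0.6415, 0.236, 0.1288]
ee_rot: [-180.0, -0.0, 107.4]
force: [0.7, 0.3, -1.8]
gripper_width: 0.0455
finger_force: 35.0
side 434 275 41 55
[[ 7.50689737e-01 -2.60265565e-01  1.11022302e-16]
 [ 7.58858407e-01 -2.35397986e-01  0.00000000e+00]]
top 388 135 34 38
[[ 0.74754713 -0.22863341  0.06      ]] [[ 0.7485081  -0.22823348  0.15      ]]
0.5794 -0.3244
0.5906 -0.2655
0.6018 -0.2066
t 33.77 tcp [0.6415 0.236  0.1288] rot [-179.98   -0.    107.36] shift [-0.4106 -0.1699  0.0288] closehead 17.4 turn tool z 28.2 q [11. 41. 78. -0. 62. -7.] F [ 0.7  0.3 -1.8] w 0.0455
```

```bash
python3 -c "
from h import *
go(.5666,-.322,.10,-10.8)"; python3 -m creep '[[[-0.05,-0.01,0],[0,0,0],1],[[-0.1,-0.02,0],[0,0,0],1],[[-0.16,-0.03,0],[0,0,0],1],[[-0.22,-0.045,0],[0,0,0],1],[[-0.28,-0.055,0],[0,0,0],1]]';python3 -c "
from h import *
go(.5666,-.322,.10,-10.8)"
```

```text
t 33.77 tcp [0.6415 0.236  0.1288] rot [-179.98   -0.    107.36] shift [-0.5103 -0.238   0.0289] closehead 17.4 turn tool z 28.2 q [11. 41. 78. -0. 62. -7.] F [ 0.7  0.3 -1.8] w 0.0455
t: 34.4
ee_pos: [0.6719, -0.0493, 0.1272]
ee_rot: [-179.9, -0.1, 107.4]
force: [1.9, 1.5, -1.5]
gripper_width: 0.0459
finger_force: 35.0
t 34.4 tcp [ 0.6719 -0.0493  0.1272] rot [-1.7992e+02 -5.0000e-02  1.0737e+02] shift [-0.2289 -0.1818  0.0272] closehead 17.4 turn tool z 28.2 q [-14.  40.  79.   0.  61. -31.] F [ 1.9  1.5 -1.5] w 0.0459
```

```bash
python3 -m creep '[[[-0.04,-0.05,0],[0,0,8],1],[[-0.08,-0.1,0],[0,0,16],1],[[-0.13,-0.13,0],[0,0,24],1],[[-0.18,-0.16,0],[0,0,28.2],1],[[-0.225,-0.182,0],[0,0,28.2],1]]';python3 -m creep '[[[0,0,0],[0,0,0],1],[[0,0,0],[0,0,0],1]]';python3 -c "
from h import *
go(.5666,-.322,.015,-10.8)"
```

```text
t: 35.02
ee_pos: [0.5647, -0.3186, 0.1273]
ee_rot: [-179.9, -0.0, 79.1]
force: [1.0, -0.4, -1.6]
gripper_width: 0.0454
finger_force: 35.0
t: 35.28
ee_pos: [0.5654, -0.316, 0.1271]
ee_rot: [-179.9, -0.1, 79.1]
force: [-0.4, 0.9, -2.0]
gripper_width: 0.0457
finger_force: 35.0
t 35.27 tcp [ 0.5654 -0.316   0.1271] rot [-1.799e+02 -9.000e-02  7.911e+01] shift [-0.0058  0.0025  0.112 ] closehead -10.9 turn tool z -0.1 q [-39.  38.  83.   0.  59. -28.] F [-0.4  0.9 -2. ] w 0.0457
```

```bash
python3 -m creep '[[[-0.005,0.001,0.03],[0,0,0],1],[[-0.005,0.001,0.07],[0,0,0],1],[[-0.005,0.001,0.1],[0,0,0],1],[[-0.005,0.001,0.11],[0,0,0],1],[[-0.005,0.001,0.11],[0,0,0],1]]';python3 -m creep '[[[0,0,0.001],[0,0,0],1],[[0,0,0.002],[0,0,0],1],[[0,0,0.002],[0,0,0],1]]'
```

```text
t: 35.9
ee_pos: [0.5663, -0.3205, 0.0174]
ee_rot: [-179.9, -0.0, 79.2]
force: [0.4, -0.1, -0.6]
gripper_width: 0.0457
finger_force: 35.0
t: 36.28
ee_pos: [0.5665, -0.3221, 0.0166]
ee_rot: [179.9, 0.0, 79.2]
force: [0.2, -0.0, -1.8]
gripper_width: 0.046
finger_force: 35.0
```

```bash
python3 -m creep '[[[0,0,0.001],[0,0,0],1],[[0,0,0.002],[0,0,0],1],[[0,0,0.002],[0,0,0],1]]'; python3 -m creep '[[[0,0,0.001],[0,0,0],1],[[0,0,0.001],[0,0,0],1]]'
```

```text
t: 36.65
ee_pos: [0.5662, -0.3218, 0.0138]
ee_rot: [180.0, 0.0, 79.2]
force: [-0.3, 0.2, -0.3]
gripper_width: 0.0454
finger_force: 35.0
t: 36.9
ee_pos: [0.5662, -0.3218, 0.0137]
ee_rot: [180.0, 0.0, 79.2]
force: [-1.1, 0.9, 5.4]
gripper_width: 0.0458
finger_force: 35.0
```

```bash
python3 -m creep '[[[0,0,0],[0,0,0],-1],[[0,0,0],[0,0,0],-1],[[0,0,0],[0,0,0],-1],[[0,0,0],[0,0,0],-1],[[0,0,-0.03],[0,0,0],-1]]';python3 -m creep '[[[0,0,-0.05],[0,0,0],-1],[[0,0,-0.1],[0,0,0],-1],[[0,0,-0.14],[0,0,0],-1],[[0.06,-0.012,-0.14],[0,0,0],-1],[[0.12,-0.024,-0.14],[0,0,0],-1]]'; python3 -m creep '[[[0.06,-0.012,0],[0,0,0],-1],[[0.12,-0.024,0],[0,0,0],-1],[[0.17,-0.035,0],[0,0,-8],-1],[[0.22,-0.05,0],[0,0,-16],-1],[[0.25,-0.06,0],[0,0,-24],-1]]'
python3 - <<'E'
from m import *
meas()
q,_=look("side")
for x in blobs(q,(0,170,80),(6,255,255),20,(190,110,460,410)): print("red side",rect("side",x,.028)[:2],x.mean(0))
go(.5403,.26,.1,19.5)
E
```

```text
t: 37.52
ee_pos: [0.5644, -0.3203, 0.0405]
ee_rot: [-179.7, -0.2, 79.2]
force: [-0.2, 0.6, -0.4]
gripper_width: 0.0845
finger_force: 0.0
t: 38.15
ee_pos: [0.5653, -0.1988, 0.1836]
ee_rot: [179.9, 0.0, 79.0]
force: [0.6, 0.5, -1.0]
gripper_width: 0.0868
finger_force: 0.0
t: 38.78
ee_pos: [0.5524, 0.06, 0.1827]
ee_rot: [-180.0, -0.0, 103.5]
force: [0.4, -0.3, 0.4]
gripper_width: 0.0867
finger_force: 0.0
green (0.578, -0.0386) [318. 234.]
red side (0.5862, -0.2801) [371.04452055 348.94520548]
red side (0.4554, 0.1798) [265.68965517 174.13793103]
red side (0.3441, 0.2847) [211.85185185 148.7037037 ]
red side (0.5457, 0.2554) [299.78947368 146.73684211]
t 38.88 tcp [0.552  0.0607 0.1827] rot [-1.7995e+02 -7.0000e-02  1.0346e+02] shift [0.1965 0.0351 0.0829] closehead 13.5 turn tool z -6.0 q [ -5.  28.  95.   0.  58. -19.] F [-0.3  0.  -0.1] w 0.0872
```

```bash
python3 -m creep '[[[0.05,0.009,0],[0,0,-6],-1],[[0.1,0.018,0],[0,0,-6],-1],[[0.15,0.027,0],[0,0,-6],-1],[[0.1965,0.035,0.03],[0,0,-6],-1],[[0.1965,0.035,0.07],[0,0,-6],-1]]';  python3 -m creep '[[[0,0,0],[0,0,0],-1],[[0,0,0],[0,0,0],-1]]'
python3 - <<'E'
from m import *
q,_=look("side")
for x in blobs(q,(0,170,80),(6,255,255),20,(190,110,370,180)): print("red side",rect("side",x,.028),x.mean(0))
go(.5403,.26,.009,19.5)
E
```

```text
t: 39.5
ee_pos: [0.5441, 0.2595, 0.1131]
ee_rot: [179.7, 0.0, 109.3]
force: [0.3, 0.2, 0.8]
gripper_width: 0.087
finger_force: 0.0
t: 39.75
ee_pos: [0.5438, 0.2559, 0.1136]
ee_rot: [179.9, 0.0, 109.1]
force: [-0.0, 0.0, 0.2]
gripper_width: 0.0868
finger_force: 0.0
red side (0.4554, 0.1798, 26, 24, 82.8) [265.68965517 174.17241379]
red side (0.3441, 0.2847, 25, 23, 86.1) [211.81481481 148.7037037 ]
red side (0.54, 0.2563, 24, 23, 80.9) [297.57692308 146.84615385]
t 39.8 tcp [0.5442 0.256  0.1143] rot [1.7983e+02 2.0000e-02 1.0905e+02] shift [ 0.0051 -0.0027  0.1052] closehead 19.0 turn tool z -0.5 q [15. 36. 91. -0. 52. -4.] F [-0.5  0.1  0.2] w 0.087
```

Unmoved; grasp it and take it to slot B.

```bash
python3 -m creep '[[[0.005,-0.003,0.03],[0,0,0],-1],[[0.005,-0.003,0.07],[0,0,0],-1],[[0.005,-0.003,0.1],[0,0,0],-1],[[0.005,-0.003,0.104],[0,0,0],-1],[[0.005,-0.003,0.104],[0,0,0],-1]]'; python3 -m creep '[[[0,0,0],[0,0,0],1],[[0,0,0],[0,0,0],1],[[0,0,0],[0,0,0],1],[[0,0,0],[0,0,0],1],[[0,0,0],[0,0,0],1]]' 35; python3 -m creep '[[[0,0,0],[0,0,0],1],[[0,0,0],[0,0,0],1],[[0,0,-0.03],[0,0,0],1],[[0,0,-0.08],[0,0,0],1],[[0,0,-0.12],[0,0,0],1]]' 35; python3 -c "
from h import *
go(.5778,-.263,.1,-10.8)"
```

```text
t: 40.42
ee_pos: [0.5396, 0.2604, 0.0102]
ee_rot: [179.8, 0.0, 109.1]
force: [-0.6, 0.1, -0.1]
gripper_width: 0.087
finger_force: 0.0
t: 41.05
ee_pos: [0.5381, 0.2606, 0.0088]
ee_rot: [180.0, -0.0, 109.2]
force: [0.3, 0.8, 1.4]
gripper_width: 0.0458
finger_force: 35.0
t: 41.68
ee_pos: [0.538, 0.2605, 0.1299]
ee_rot: [-180.0, 0.0, 109.2]
force: [0.7, -0.5, -1.2]
gripper_width: 0.0456
finger_force: 35.0
t 41.67 tcp [0.538  0.2605 0.1299] rot [-179.99    0.    109.16] shift [-0.5075 -0.1342  0.0299] closehead 19.2 turn tool z 30.0 q [15. 35. 91. -0. 54. -4.] F [ 0.7 -0.5 -1.2] w 0.0456
```

```bash
python3 -m creep '[[[-0.04,-0.011,0],[0,0,0],1],[[-0.09,-0.024,0],[0,0,0],1],[[-0.15,-0.04,0],[0,0,0],1],[[-0.2,-0.053,0],[0,0,0],1],[[-0.26,-0.07,0],[0,0,0],1]]'; python3 -m creep '[[[-0.05,-0.013,0],[0,0,8],1],[[-0.1,-0.026,0],[0,0,16],1],[[-0.15,-0.04,0],[0,0,24],1],[[-0.2,-0.053,0],[0,0,30],1],[[-0.247,-0.064,0],[0,0,30],1]]';python3 -m creep '[[[0,0,0],[0,0,0],1],[[0,0,0],[0,0,0],1]]';python3 -c "
from h import *
go(.5778,-.263,.015,-10.8)"
```

```text
t: 42.3
ee_pos: [0.557, -0.0094, 0.1285]
ee_rot: [-180.0, -0.0, 109.2]
force: [0.3, 1.1, -1.3]
gripper_width: 0.0458
finger_force: 35.0
t: 42.92
ee_pos: [0.5774, -0.2641, 0.1283]
ee_rot: [-179.9, -0.0, 79.1]
force: [-0.2, 0.5, -1.8]
gripper_width: 0.0459
finger_force: 35.0
t: 43.18
ee_pos: [0.577, -0.2616, 0.128]
ee_rot: [-179.9, -0.1, 79.1]
force: [0.7, -0.3, -1.0]
gripper_width: 0.0458
finger_force: 35.0
t 43.17 tcp [ 0.577  -0.2616  0.128 ] rot [-1.7987e+02 -8.0000e-02  7.9130e+01] shift [-0.0014  0.0013  0.113 ] closehead -10.9 turn tool z -0.1 q [-34.  37.  85.   0.  57. -24.] F [ 0.7 -0.3 -1. ] w 0.0458
```

```bash
python3 -m creep '[[[-0.001,0,0.03],[0,0,0],1],[[-0.001,0,0.07],[0,0,0],1],[[-0.001,0,0.1],[0,0,0],1],[[-0.001,0,0.11],[0,0,0],1],[[-0.001,0,0.11],[0,0,0],1]]';python3 -m creep '[[[0,0,0.001],[0,0,0],1],[[0,0,0.002],[0,0,0],1],[[0,0,0.0025],[0,0,0],1],[[0,0,0.0025],[0,0,0],1]]';python3 -m creep '[[[0,0,0.001],[0,0,0],1],[[0,0,0.0015],[0,0,0],1],[[0,0,0.0015],[0,0,0],1]]'
```

```text
t: 43.8
ee_pos: [0.5773, -0.2595, 0.0205]
ee_rot: [-179.9, -0.2, 79.3]
force: [-1.6, 4.0, 10.4]
gripper_width: 0.0456
finger_force: 35.0
t: 44.3
ee_pos: [0.5774, -0.2595, 0.0202]
ee_rot: [-179.9, -0.1, 79.3]
force: [-5.0, 6.8, 22.9]
gripper_width: 0.0458
finger_force: 35.0
t: 44.68
ee_pos: [0.5774, -0.2595, 0.02]
ee_rot: [-179.9, -0.1, 79.3]
force: [-7.0, 8.3, 28.7]
gripper_width: 0.0455
finger_force: 35.0
```

Contact came about 5 mm early. I'll raise the box and look.

```bash
python3 -m creep '[[[0,0,-0.03],[0,0,0],1],[[0,0,-0.06],[0,0,0],1],[[0,0,-0.11],[0,0,0],1],[[0.04,0,-0.13],[0,0,0],1],[[0.04,0,-0.13],[0,0,0],1]]'
python3 - <<'E'
from h import *
p,_=look("top");q,_=look("side")
cv2.imwrite("pics/g5.png",np.hstack([cv2.resize(p[180:320,350:490],(400,400)),cv2.resize(q[220:420,300:500],(400,400))])[:,:,::-1])
E
```

```text
t: 45.3
ee_pos: [0.586, -0.22, 0.1469]
ee_rot: [179.9, -0.0, 79.5]
force: [-0.7, -0.1, -0.2]
gripper_width: 0.0455
finger_force: 35.0
```

View pics/g5.png

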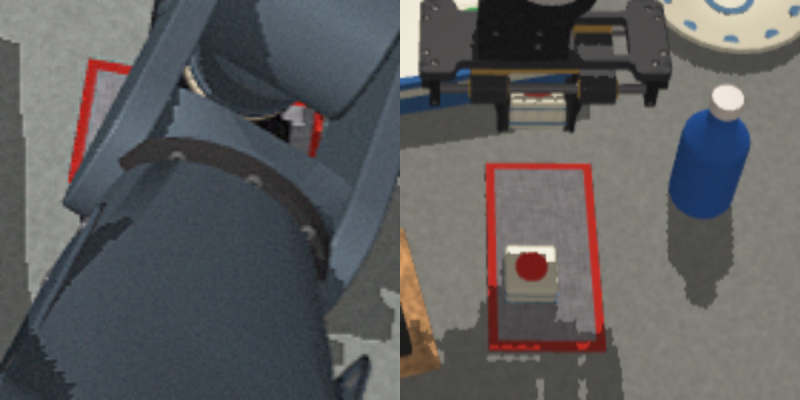

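R3 on the board was knocked towards the middle and is now at side-view full-res about (365,353); it's upright. I'll measure it and choose new slots.

Run:
```python
from h import *
q,_=look("side")
a=np.radians(-10.8);c,s=np.cos(a),np.sin(a);R=np.array([[c,s],[-s,c]]);O=np.array([.5906,-.2655])
m=blobs(q,(0,150,60),(8,255,255),40,(352,338,383,370))
for x in m: w=rect("side",x,.034);print("tag",w,x.mean(0).round(1),"board",R@(np.array(w[:2])+[.003,.004]-O))
m=blobs(q,(0,0,110),(60,70,255),60,(350,335,385,375))
for x in m[:2]: w=rect("side",x,.03);print("white",w,"board",R@(np.array(w[:2])+[.003,.004]-O))
for X,Y in((-.013,.04),(-.013,.06),(0,.06)): print(X,Y,O+R.T@[X,Y])
```

```text
tag (0.5723, -0.2953, 26, 25, 36.4) [365.3 352.8] board [-0.01019456 -0.02820995]
white (0.5783, -0.2902, 63, 61, 79.9) board [-0.00525648 -0.02207599]
-0.013 0.04 [ 0.58532552 -0.22377255]
-0.013 0.06 [ 0.58907314 -0.20412681]
0 0.06 [ 0.60184288 -0.20656276]
```

R3 sits at board Y≈-0.028. I'll place the held box at Y=+0.064, then move R3 back to Y≈-0.064 so the middle is free.

```bash
python3 -c "
from h import *
go(.5898,-.2002,.015,-10.8)"
```

```text
t 45.45 tcp [ 0.5846 -0.2228  0.1441] rot [-1.799e+02 -2.000e-02  7.927e+01] shift [0.0232 0.0011 0.1291] closehead -10.7 turn tool z 0.1 q [-31.  36.  86.  -0.  58. -20.] F [-0.2  0.3 -0.7] w 0.0456
```

```bash
python3 -m creep '[[[0.0232,0,0.0],[0,0,0],1],[[0.0232,0,0.05],[0,0,0],1],[[0.0232,0,0.09],[0,0,0],1],[[0.0232,0,0.113],[0,0,0],1],[[0.0232,0,0.113],[0,0,0],1]]';python3 -m creep '[[[0,0,0.002],[0,0,0],1],[[0,0,0.004],[0,0,0],1],[[0,0,0.006],[0,0,0],1],[[0,0,0.006],[0,0,0],1]]'
```

```text
t: 46.08
ee_pos: [0.5876, -0.1994, 0.0288]
ee_rot: [-179.6, -0.1, 79.2]
force: [-0.2, 0.3, -1.3]
gripper_width: 0.0459
finger_force: 35.0
t: 46.58
ee_pos: [0.5897, -0.2014, 0.0262]
ee_rot: [180.0, 0.0, 79.2]
force: [-0.3, 0.1, -1.3]
gripper_width: 0.0458
finger_force: 35.0
```

```bash
python3 -m creep '[[[0,0,0.002],[0,0,0],1],[[0,0,0.004],[0,0,0],1],[[0,0,0.004],[0,0,0],1]]';python3 -m creep '[[[0,0,0.001],[0,0,0],1],[[0,0,0.002],[0,0,0],1],[[0,0,0.002],[0,0,0],1]]';python3 -m creep '[[[0,0,0.001],[0,0,0],1],[[0,0,0.002],[0,0,0],1],[[0,0,0.002],[0,0,0],1]]'
```

```text
t: 46.95
ee_pos: [0.5895, -0.2012, 0.0215]
ee_rot: [-180.0, -0.0, 79.2]
force: [0.2, -0.3, -0.8]
gripper_width: 0.0454
finger_force: 35.0
t: 47.32
ee_pos: [0.5896, -0.2012, 0.0196]
ee_rot: [-180.0, -0.0, 79.2]
force: [0.1, 0.4, -1.1]
gripper_width: 0.0455
finger_force: 35.0
t: 47.7
ee_pos: [0.5896, -0.2012, 0.0176]
ee_rot: [-180.0, -0.0, 79.2]
force: [-0.5, 0.2, -1.3]
gripper_width: 0.0452
finger_force: 35.0
```

```bash
python3 -m creep '[[[0,0,0.001],[0,0,0],1],[[0,0,0.0015],[0,0,0],1],[[0,0,0.0015],[0,0,0],1]]';python3 -m creep '[[[0,0,0.001],[0,0,0],1],[[0,0,0.0015],[0,0,0],1],[[0,0,0.0015],[0,0,0],1]]'
```

```text
t: 48.08
ee_pos: [0.5896, -0.2012, 0.0162]
ee_rot: [-180.0, -0.0, 79.2]
force: [-0.6, 0.1, -1.3]
gripper_width: 0.0463
finger_force: 35.0
t: 48.45
ee_pos: [0.5896, -0.2013, 0.0147]
ee_rot: [-180.0, -0.0, 79.2]
force: [-0.5, 0.4, -1.2]
gripper_width: 0.0456
finger_force: 35.0
```

```bash
python3 -m creep '[[[0,0,0.001],[0,0,0],1],[[0,0,0.0015],[0,0,0],1],[[0,0,0.0015],[0,0,0],1]]';python3 -m creep '[[[0,0,0.0005],[0,0,0],1],[[0,0,0.001],[0,0,0],1],[[0,0,0.001],[0,0,0],1]]'
```

```text
t: 48.82
ee_pos: [0.5897, -0.2013, 0.0134]
ee_rot: [180.0, 0.0, 79.2]
force: [0.1, 0.2, 0.3]
gripper_width: 0.0453
finger_force: 35.0
t: 49.2
ee_pos: [0.5897, -0.2014, 0.0132]
ee_rot: [180.0, 0.0, 79.2]
force: [-2.0, 0.2, 7.0]
gripper_width: 0.0457
finger_force: 35.0
```

Placed. Release, lift, and look at the board from clear of it.

```bash
python3 -m creep '[[[0,0,0],[0,0,0],-1],[[0,0,0],[0,0,0],-1],[[0,0,0],[0,0,0],-1],[[0,0,0],[0,0,0],-1],[[0,0,-0.03],[0,0,0],-1]]';python3 -m creep '[[[0,0,-0.05],[0,0,0],-1],[[0,0,-0.1],[0,0,0],-1],[[0,0,-0.14],[0,0,0],-1],[[0.06,-0.012,-0.14],[0,0,0],-1],[[0.12,-0.024,-0.14],[0,0,0],-1]]'; python3 -m creep '[[[0.05,0,0],[0,0,0],-1],[[0.1,0,0],[0,0,0],-1],[[0.1,0,0],[0,0,0],-1]]'
cat > b.py <<'E'
from h import *
a=np.radians(-10.8);c,s=np.cos(a),np.sin(a);R=np.array([[c,s],[-s,c]]);O=np.array([.5906,-.2655])
def board():
    for n,roi in(("top",(375,200,465,260)),("side",(347,306,400,390))):
        p,_=look(n)
        m=cv2.inRange(cv2.cvtColor(p,cv2.COLOR_RGB2HSV),np.array((0,0,170)),np.array((60,70,255)))
        for lo,hi,z,l in(((0,150,60),(8,255,255),.034,"tag"),((0,0,150),(60,60,255),.032,"white")):
            for x in blobs(p,lo,hi,40,roi):
                w=rect(n,x,z)
                if w[2]<70: print(n,l,w,"board",(R@(np.array(w[:2])-O)).round(3),x.mean(0).round())
E
python3 -c "
from b import *
board()
a=O+R.T@[-.012,-.028];go(a[0],a[1],.1,-10.8)"
```

```text
t: 49.82
ee_pos: [0.5877, -0.2003, 0.0402]
ee_rot: [-179.7, -0.1, 79.2]
force: [0.6, 0.1, -0.0]
gripper_width: 0.0842
finger_force: 0.0
t: 50.45
ee_pos: [0.589, -0.0785, 0.1831]
ee_rot: [179.9, -0.0, 79.0]
force: [0.8, 0.3, -0.0]
gripper_width: 0.087
finger_force: 0.0
t: 50.82
ee_pos: [0.6073, 0.0229, 0.1822]
ee_rot: [-180.0, -0.0, 79.5]
force: [-1.1, 0.0, -0.4]
gripper_width: 0.0871
finger_force: 0.0
top white (0.5911, -0.211, 44, 38, 78.8) board [-0.01   0.054] [397. 227.]
top white (0.5724, -0.2908, 48, 45, 79.2) board [-0.013 -0.028] [434. 235.]
side tag (0.5724, -0.2959, 26, 23, -10.1) board [-0.012 -0.033] [365. 353.]
side tag (0.5877, -0.2136, 26, 24, 77.6) board [-0.013  0.05 ] [364. 312.]
side white (0.5727, -0.2953, 43, 43, -12.1) board [-0.012 -0.033] [365. 354.]
side white (0.5898, -0.2178, 38, 36, -10.5) board [-0.01   0.047] [367. 316.]
t 50.92 tcp [0.6072 0.0195 0.1821] rot [-1.7998e+02  4.0000e-02  7.9260e+01] shift [-0.3111  0.0248  0.0823] closehead -10.7 turn tool z 0.1 q [-9. 32. 87. -0. 61.  2.] F [ 0.7 -0.8 -0.9] w 0.087
```

```bash
python3 -m creep '[[[-0.05,0.004,0],[0,0,0],-1],[[-0.1,0.008,0],[0,0,0],-1],[[-0.16,0.012,0],[0,0,0],-1],[[-0.22,0.017,0],[0,0,0],-1],[[-0.28,0.022,0],[0,0,0],-1]]'; python3 -m creep '[[[-0.031,0.003,0],[0,0,0],-1],[[-0.031,0.003,0.04],[0,0,0],-1],[[-0.031,0.003,0.08],[0,0,0],-1],[[-0.031,0.003,0.1],[0,0,0],-1],[[-0.031,0.003,0.1],[0,0,0],-1]]';python3 -c "
from b import *
a=O+R.T@[-.012,-.029];go(a[0],a[1],.015,-10.8)"
```

```text
t: 51.55
ee_pos: [0.575, -0.2637, 0.1822]
ee_rot: [-180.0, 0.0, 79.0]
force: [1.2, 0.2, -0.1]
gripper_width: 0.087
finger_force: 0.0
t: 52.18
ee_pos: [0.5712, -0.2917, 0.0802]
ee_rot: [-179.7, -0.1, 79.0]
force: [0.1, -0.4, -0.4]
gripper_width: 0.0871
finger_force: 0.0
t 52.17 tcp [ 0.5712 -0.2917  0.0802] rot [-1.7975e+02 -1.0000e-01  7.9020e+01] shift [0.0003 0.0024 0.0652] closehead -11.0 turn tool z -0.2 q [-37.  42.  86.  -0.  53. -26.] F [ 0.1 -0.4 -0.4] w 0.0871
```

```bash
python3 -m creep '[[[0,0.001,0.03],[0,0,0],-1],[[0,0.001,0.055],[0,0,0],-1],[[0,0.001,0.065],[0,0,0],-1],[[0,0.001,0.065],[0,0,0],-1]]'; python3 -m creep '[[[0,0,0],[0,0,0],1],[[0,0,0],[0,0,0],1],[[0,0,0],[0,0,0],1],[[0,0,0],[0,0,0],1],[[0,0,0],[0,0,0],1]]' 35; python3 -m creep '[[[0,0,0],[0,0,0],1],[[0,0,0],[0,0,0],1],[[0,0,-0.01],[0,0,0],1],[[-0.02,0,-0.02],[0,0,0],1],[[-0.036,0,-0.02],[0,0,0],1]]' 35;python3 -m creep '[[[0,0,0],[0,0,0],1],[[0,0,0.01],[0,0,0],1],[[0,0,0.017],[0,0,0],1],[[0,0,0.0185],[0,0,0],1],[[0,0,0.0185],[0,0,0],1]]'
```

```text
t: 52.68
ee_pos: [0.5745, -0.2917, 0.0176]
ee_rot: [180.0, 0.0, 79.1]
force: [0.5, -0.2, -0.5]
gripper_width: 0.0872
finger_force: 0.0
t: 53.3
ee_pos: [0.5742, -0.2909, 0.0173]
ee_rot: [-180.0, -0.0, 79.2]
force: [-2.0, 0.7, 0.5]
gripper_width: 0.0459
finger_force: 35.0
t: 53.92
ee_pos: [0.5687, -0.3291, 0.0388]
ee_rot: [179.8, 0.1, 79.2]
force: [-0.6, -0.4, -1.1]
gripper_width: 0.0454
finger_force: 35.0
t: 54.55
ee_pos: [0.5677, -0.3259, 0.0183]
ee_rot: [-180.0, -0.0, 79.2]
force: [1.2, 0.6, -2.1]
gripper_width: 0.0453
finger_force: 35.0
```

Lower to contact, release, then go for R1 at (0.345, 0.289).

```bash
python3 -m creep '[[[0,0,0.001],[0,0,0],1],[[0,0,0.0018],[0,0,0],1],[[0,0,0.0018],[0,0,0],1]]'; python3 -m creep '[[[0,0,0],[0,0,0],-1],[[0,0,0],[0,0,0],-1],[[0,0,0],[0,0,0],-1],[[0,0,0],[0,0,0],-1],[[0,0,-0.03],[0,0,0],-1]]';python3 -m creep '[[[0,0,-0.05],[0,0,0],-1],[[0,0,-0.1],[0,0,0],-1],[[0,0,-0.14],[0,0,0],-1],[[0.06,-0.03,-0.14],[0,0,0],-1],[[0.12,-0.06,-0.14],[0,0,0],-1]]'; python3 -m creep '[[[0.05,-0.03,0],[0,0,0],-1],[[0.1,-0.05,0],[0,0,0],-1],[[0.15,-0.07,0],[0,0,0],-1],[[0.2,-0.09,0],[0,0,-5],-1],[[0.25,-0.11,0],[0,0,-10.8],-1]]'; python3 -c "
from b import *
board()
import m;m.meas()
go(.345,.289,.1,0)"
```

```text
t: 54.92
ee_pos: [0.568, -0.3265, 0.0173]
ee_rot: [180.0, 0.0, 79.2]
force: [1.0, 0.3, 0.8]
gripper_width: 0.046
finger_force: 35.0
t: 55.55
ee_pos: [0.5659, -0.325, 0.0448]
ee_rot: [-179.7, -0.2, 79.2]
force: [0.8, -0.7, 1.7]
gripper_width: 0.0842
finger_force: 0.0
t: 56.18
ee_pos: [0.5337, -0.2055, 0.1877]
ee_rot: [179.9, 0.0, 79.1]
force: [0.5, 1.0, -1.1]
gripper_width: 0.0869
finger_force: 0.0
t: 56.8
ee_pos: [0.4724, 0.0617, 0.1872]
ee_rot: [180.0, -0.0, 90.1]
force: [0.3, 0.2, -0.4]
gripper_width: 0.0874
finger_force: 0.0
top tag (0.588, -0.2098, 24, 24, -0.4) board [-0.013  0.054] [397. 229.]
top tag (0.5674, -0.3277, 24, 24, 89.6) board [-0.011 -0.065] [451. 237.]
top white (0.5676, -0.3266, 46, 44, 78.4) board [-0.011 -0.064] [450. 238.]
top white (0.588, -0.2093, 46, 44, 79.2) board [-0.013  0.055] [396. 229.]
side tag (0.5678, -0.3318, 26, 26, 79.9) board [-0.01  -0.069] [367. 372.]
side tag (0.5877, -0.2136, 26, 24, 77.6) board [-0.013  0.05 ] [364. 312.]
side white (0.5871, -0.2174, 43, 36, -10.3) board [-0.012  0.047] [364. 315.]
side white (0.5679, -0.3315, 44, 43, -10.1) board [-0.01  -0.069] [367. 373.]
green (0.578, -0.0386) [318. 234.]
t 56.95 tcp [0.4717 0.0623 0.1871] rot [-179.97   -0.     90.22] shift [ 0.2272 -0.1258  0.0871] closehead 0.2 turn tool z 0.2 q [ -6.  22. 105.  -0.  53.  -6.] F [-0.  -0.5  1.3] w 0.087
```

```bash
python3 -m creep '[[[0.05,-0.03,0],[0,0,0],-1],[[0.1,-0.06,0],[0,0,0],-1],[[0.16,-0.09,0],[0,0,0],-1],[[0.21,-0.118,0],[0,0,0],-1],[[0.227,-0.126,0.04],[0,0,0],-1]]';  python3 -m creep '[[[0,0,0.03],[0,0,0],-1],[[0,0,0.03],[0,0,0],-1],[[0,0,0.03],[0,0,0],-1]]'
python3 - <<'E'
from m import *
q,_=look("side")
for x in blobs(q,(0,170,80),(6,255,255),20,(190,110,370,190)): print("red side",rect("side",x,.028),x.mean(0))
for x in blobs(q,(0,0,150),(60,60,255),60,(195,130,230,170)): print("white side",rect("side",x,.026),x.mean(0))
go(.345,.289,.009,0)
E
```

```text
t: 57.58
ee_pos: [0.3489, 0.2901, 0.1488]
ee_rot: [179.5, -0.2, 90.1]
force: [0.3, -0.3, -0.4]
gripper_width: 0.0873
finger_force: 0.0
t: 57.95
ee_pos: [0.3484, 0.2869, 0.1176]
ee_rot: [179.9, -0.0, 89.9]
force: [-0.8, 0.0, 1.1]
gripper_width: 0.0872
finger_force: 0.0
red side (0.4554, 0.1798, 26, 24, 82.8) [265.68965517 174.13793103]
red side (0.3441, 0.2847, 25, 23, 86.1) [211.81481481 148.7037037 ]
white side (0.344, 0.284, 44, 42, 86.9) [212.         149.48275862]
t 58.0 tcp [0.3486 0.287  0.1179] rot [ 1.7987e+02 -6.0000e-02  8.9860e+01] shift [ 0.0018 -0.0038  0.1089] closehead -0.1 turn tool z -0.1 q [ 25.  27. 112.  -0.  40.  25.] F [-0.6  0.6 -0.3] w 0.0872
```

```bash
python3 -m creep '[[[0.002,-0.003,0.03],[0,0,1],-1],[[0.002,-0.003,0.07],[0,0,1],-1],[[0.002,-0.003,0.1],[0,0,1],-1],[[0.002,-0.003,0.108],[0,0,1],-1],[[0.002,-0.003,0.108],[0,0,1],-1]]'; python3 -m creep '[[[0,0,0],[0,0,0],1],[[0,0,0],[0,0,0],1],[[0,0,0],[0,0,0],1],[[0,0,0],[0,0,0],1],[[0,0,0],[0,0,0],1]]' 35; python3 -m creep '[[[0,0,0],[0,0,0],1],[[0,0,0],[0,0,0],1],[[0,0,-0.03],[0,0,0],1],[[0,0,-0.08],[0,0,0],1],[[0,0,-0.13],[0,0,0],1]]' 35; python3 -c "
from b import *
a=O+R.T@[-.013,-.006];go(a[0],a[1],.1,-10.8)"
```

```text
t: 58.62
ee_pos: [0.3448, 0.2893, 0.0095]
ee_rot: [179.9, -0.0, 88.9]
force: [-0.6, 0.3, 0.2]
gripper_width: 0.0869
finger_force: 0.0
t: 59.25
ee_pos: [0.3439, 0.2892, 0.009]
ee_rot: [180.0, -0.0, 89.0]
force: [0.4, -0.3, 1.8]
gripper_width: 0.0459
finger_force: 35.0
t: 59.88
ee_pos: [0.3433, 0.2889, 0.1398]
ee_rot: [-179.9, 0.1, 89.0]
force: [-0.1, -0.4, -1.0]
gripper_width: 0.0453
finger_force: 35.0
t 59.88 tcp [0.3433 0.2889 0.1398] rot [-1.799e+02  5.000e-02  8.895e+01] shift [-0.5534  0.2436  0.0398] closehead -1.0 turn tool z 9.8 q [ 26.  25. 111.   0.  44.  27.] F [-0.1 -0.4 -1. ] w 0.0453
```

```bash
python3 -m creep '[[[-0.04,0.03,0],[0,0,0],1],[[-0.09,0.06,0],[0,0,0],1],[[-0.14,0.09,0],[0,0,0],1],[[-0.19,0.12,0],[0,0,0],1],[[-0.245,0.14,0],[0,0,0],1]]'; python3 -m creep '[[[-0.05,0.02,0],[0,0,0],1],[[-0.1,0.04,0],[0,0,0],1],[[-0.16,0.06,0],[0,0,0],1],[[-0.21,0.08,0],[0,0,5],1],[[-0.26,0.092,0],[0,0,9.8],1]]'; python3 -m creep '[[[0,0,0],[0,0,0],1],[[0,0,0],[0,0,0],1]]'; python3 -c "
from b import *
a=O+R.T@[-.013,-.006];go(a[0],a[1],.015,-10.8)"
```

```text
t: 60.5
ee_pos: [0.4807, 0.0399, 0.1387]
ee_rot: [180.0, -0.0, 89.0]
force: [0.4, 0.4, -1.3]
gripper_width: 0.0456
finger_force: 35.0
t: 61.12
ee_pos: [0.567, -0.2217, 0.1383]
ee_rot: [-180.0, -0.0, 79.0]
force: [1.4, -0.7, -1.7]
gripper_width: 0.0453
finger_force: 35.0
t: 61.38
ee_pos: [0.5656, -0.2192, 0.138]
ee_rot: [-179.8, -0.1, 79.1]
force: [0.0, 0.9, -0.8]
gripper_width: 0.0456
finger_force: 35.0
t 61.38 tcp [ 0.5656 -0.2192  0.138 ] rot [-1.7984e+02 -9.0000e-02  7.9140e+01] shift [-0.047   0.0207  0.1229] closehead -10.9 turn tool z -0.1 q [-32.  35.  89.   0.  56. -21.] F [ 0.   0.9 -0.8] w 0.0456
```

```bash
python3 -m creep '[[[-0.03,0.01,0],[0,0,0],1],[[-0.047,0.02,0.0],[0,0,0],1],[[-0.047,0.02,0.03],[0,0,0],1],[[-0.047,0.02,0.06],[0,0,0],1],[[-0.047,0.02,0.06],[0,0,0],1]]'
python3 - <<'E'
from b import *
a=O+R.T@[-.013,-.006];go(a[0],a[1],.015,-10.8)
board()
E
```

```text
t: 62.0
ee_pos: [0.5757, -0.2676, 0.0765]
ee_rot: [-179.6, -0.2, 79.2]
force: [-0.3, -0.1, -1.4]
gripper_width: 0.0458
finger_force: 35.0
t 62.0 tcp [ 0.5757 -0.2676  0.0765] rot [-179.64   -0.18   79.21] shift [-0.0014  0.0017  0.0614] closehead -10.8 turn tool z 0.0 q [-35.  42.  87.   0.  52. -24.] F [-0.3 -0.1 -1.4] w 0.0458
top tag (0.588, -0.2098, 24, 24, -0.4) board [-0.013  0.054] [397. 228.]
top white (0.5881, -0.2095, 46, 45, 79.2) board [-0.013  0.055] [397. 228.]
side tag (0.5678, -0.3317, 26, 25, 77.4) board [-0.01  -0.069] [367. 372.]
side tag (0.5891, -0.2364, 26, 23, -10.1) board [-0.007  0.028] [367. 322.]
side white (0.5721, -0.2321, 23, 13, 79.9) board [-0.024  0.029] [357. 323.]
```

Both neighbours are in place and unmoved. Lower.

```bash
python3 -m creep '[[[-0.001,0,0.03],[0,0,0],1],[[-0.001,0,0.05],[0,0,0],1],[[-0.001,0,0.059],[0,0,0],1],[[-0.001,0,0.059],[0,0,0],1]]';python3 -m creep '[[[0,0,0.001],[0,0,0],1],[[0,0,0.002],[0,0,0],1],[[0,0,0.002],[0,0,0],1]]';python3 -m creep '[[[0,0,0.001],[0,0,0],1],[[0,0,0.001],[0,0,0],1]]'
```

```text
t: 62.6
ee_pos: [0.5773, -0.2706, 0.0197]
ee_rot: [-180.0, -0.0, 79.2]
force: [-0.4, 0.5, -1.1]
gripper_width: 0.0459
finger_force: 35.0
t: 62.98
ee_pos: [0.5776, -0.2709, 0.0184]
ee_rot: [180.0, 0.0, 79.2]
force: [0.6, -0.4, -1.2]
gripper_width: 0.046
finger_force: 35.0
t: 63.22
ee_pos: [0.5774, -0.2708, 0.017]
ee_rot: [-180.0, 0.0, 79.2]
force: [0.7, 0.4, -1.6]
gripper_width: 0.0459
finger_force: 35.0
```

```bash
python3 -m creep '[[[0,0,0.001],[0,0,0],1],[[0,0,0.002],[0,0,0],1],[[0,0,0.002],[0,0,0],1]]';python3 -m creep '[[[0,0,0.0005],[0,0,0],1],[[0,0,0.001],[0,0,0],1],[[0,0,0.001],[0,0,0],1]]'
```

```text
t: 63.6
ee_pos: [0.5774, -0.2708, 0.0151]
ee_rot: [180.0, 0.0, 79.2]
force: [-0.0, -0.9, 0.5]
gripper_width: 0.0459
finger_force: 35.0
t: 63.98
ee_pos: [0.5774, -0.2708, 0.0151]
ee_rot: [180.0, 0.0, 79.2]
force: [-2.0, 0.9, 7.1]
gripper_width: 0.0456
finger_force: 35.0
```

```bash
python3 -m creep '[[[0,0,0],[0,0,0],-1],[[0,0,0],[0,0,0],-1],[[0,0,0],[0,0,0],-1],[[0,0,0],[0,0,0],-1],[[0,0,-0.03],[0,0,0],-1]]';python3 -m creep '[[[0,0,-0.05],[0,0,0],-1],[[0,0,-0.1],[0,0,0],-1],[[0,0,-0.14],[0,0,0],-1],[[0.06,-0.03,-0.14],[0,0,0],-1],[[0.12,-0.06,-0.14],[0,0,0],-1]]'; python3 -m creep '[[[0.05,-0.03,0],[0,0,0],-1],[[0.1,-0.05,0],[0,0,0],-1],[[0.16,-0.08,0],[0,0,0],-1],[[0.22,-0.11,0],[0,0,0],-1],[[0.28,-0.13,0],[0,0,0],-1]]'; python3 -m creep '[[[0.05,0,0],[0,0,0],-1],[[0.1,0,0],[0,0,0],-1],[[0.15,0,0],[0,0,0],-1],[[0.15,0,0],[0,0,0],-1]]'; python3 -c "
from b import *
board()
p,_=look('top','pics/fin.png');go(0.4,.3,.2,0)"
```

```text
t: 64.6
ee_pos: [0.5756, -0.2696, 0.0418]
ee_rot: [-179.7, -0.1, 79.2]
force: [0.8, -0.4, -0.1]
gripper_width: 0.084
finger_force: 0.0
t: 65.22
ee_pos: [0.5434, -0.1499, 0.1847]
ee_rot: [179.9, 0.0, 79.0]
force: [-0.3, 1.2, -0.4]
gripper_width: 0.0872
finger_force: 0.0
t: 65.85
ee_pos: [0.4689, 0.1409, 0.1841]
ee_rot: [180.0, -0.0, 79.1]
force: [1.2, 0.5, -0.5]
gripper_width: 0.0871
finger_force: 0.0
t: 66.35
ee_pos: [0.4987, 0.2898, 0.1839]
ee_rot: [179.9, -0.1, 79.4]
force: [0.2, -0.2, -0.1]
gripper_width: 0.0872
finger_force: 0.0
top tag (0.5674, -0.3276, 25, 24, 89.6) board [-0.011 -0.065] [451. 237.]
top tag (0.588, -0.2098, 24, 24, -0.4) board [-0.013  0.054] [397. 228.]
top tag (0.5777, -0.2719, 25, 25, -46.2) board [-0.011 -0.009] [425. 233.]
top white (0.5776, -0.2695, 46, 44, 78.8) board [-0.012 -0.006] [424. 233.]
top white (0.5677, -0.3267, 46, 44, 79.4) board [-0.011 -0.064] [450. 237.]
top white (0.588, -0.2098, 44, 44, 79.2) board [-0.013  0.054] [397. 229.]
side tag (0.5678, -0.3318, 26, 26, 79.9) board [-0.01  -0.069] [367. 372.]
side tag (0.5767, -0.2737, 26, 25, 77.6) board [-0.012 -0.011] [365. 342.]
side tag (0.5877, -0.2136, 26, 24, 77.6) board [-0.013  0.05 ] [364. 312.]
side white (0.5874, -0.2164, 43, 34, -10.1) board [-0.012  0.048] [364. 315.]
side white (0.5682, -0.3311, 43, 43, 77.7) board [-0.01  -0.069] [367. 373.]
side white (0.577, -0.2744, 44, 42, -10.1) board [-0.012 -0.011] [365. 342.]
t 66.5 tcp [0.4974 0.2858 0.1836] rot [-1.7993e+02  7.0000e-02  7.9170e+01] shift [-0.0044 -0.0983 -0.0163] closehead -10.8 turn tool z -10.8 q [19. 29. 92. -0. 59. 30.] F [-0.  -0.   0.1] w 0.0875
```

View pics/fin.png

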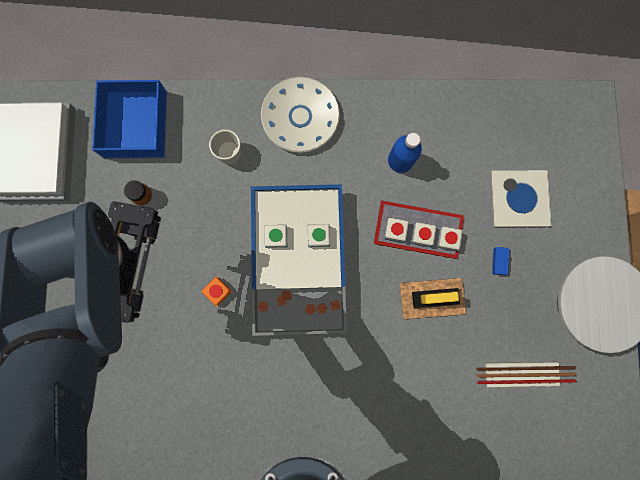

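The final top view shows everything in place:
- Greens on the slab at (275,235) and (318,235).
- Three reds on the board at (397,229), (424,233) and (451,237).
- Scraper on its rest at (437,297).
- Chips in the tray along row ~300.
- Orange look-alike and bystanders untouched.

```bash
python3 -c "
from rig import manip
print(manip.job_done())"
```

```text
the job is handed in; nothing more can be done
None
```

I handed the job in at about 66 s; no verdict came back, but the final view shows all 6 chips in the tray, the scraper upright on its rest, both green-tagged boxes on the slab, all 3 red-tagged boxes on the reject board, and the bystanders and orange look-alike where they started.

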